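# Fish the potting scoop out from behind the balcony cabinet

## Task

The red potting scoop has fallen into the narrow gap behind the aluminium cabinet. Take the bent rod from its slotted wooden rack, hook the scoop with it and draw it right out of the gap, without reaching for the scoop with the gripper until it is out. Hang the rod back in the slots of its rack, hook down, and lay the scoop the right way up, flat on the floor of the black tray; leave the pots and everything else where they stand.

Things in the scene. Friction and masses are not known exactly. Their poses are not given: they have to be found in the camera images.
- nook: the gap, fixed: a straight slot 56 mm wide (y from -28 to +28 mm), 165 mm long, open above and at its mouth, between an aluminium cabinet (at y -28 to -138 mm, x 0 to 240 mm) and a stone wall (at y +28 to +78 mm); stone closes its far end at x = 165 mm. The cabinet is 120 mm, the stone 110 mm high. Origin on the table in the middle of the mouth; +x runs into the gap, so the scoop comes out towards -x, z up.
- rack: wooden rack for the rod, fixed, 115 x 70 mm base 12 mm high, 103 mm high in all. Two uprights 12 mm thick at x = -45 and +45 mm, each with a slot 30 mm wide (y from -15 to +15 mm), open above, its bottom 85 mm above the table. Origin on the table under the middle of the rack; +x is the side over which the hook hangs.
- rod_grip (a point): centre of the bent rod's handle; the rod is loose, about 180 g. Square dark wooden handle 110 mm long (x) and 20 x 20 mm, lying in the rack's slots with this point 95 mm above the table; from it an 8 mm thick steel rod runs on along +x and bends straight down (-z) at x = 195 mm, ending 79 mm below this point. The handle is free to be taken from above between the uprights.
- rod_tip (a point): lower end of the bent rod's hook, 195 mm along +x and 79 mm below the centre of the handle; axes as for the handle.
- scoop_center (a point): middle of the loose red scoop, light wooden handle, 20 mm above its underside, at the rear wall of its bowl; about 200 g, 120 mm long (x from -60 to +60 mm). +x: the bowl, 60 mm long, 44 mm wide, open above and at its far end, floor 4 mm thick, side walls 3 mm thick, rear wall 4 mm thick (x from -4 to 0 mm) and 38 mm high. -x: round handle 22 mm thick, its axis 4 mm above this point, from x = -4 to -60 mm. It lies flat in the gap, bowl inward, handle towards the mouth.
- tray: black plastic seed tray, fixed, outside 230 (x) x 165 (y) x 50 mm, walls and floor 5 mm. Origin under its centre on the table.
- pot_a_c (a point): glazed yellow pot, 80 mm across, 75 mm high; loose bystander, point at its centre
- pot_b_c (a point): glazed yellow pot, 80 mm across, 75 mm high; loose bystander, point at its centre
- jar_c (a point): closed jar, 64 mm across, 85 mm high; loose bystander, point at its centre
- can_c (a point): grey can, 66 mm across, 100 mm high; loose bystander, point at its centre
- feed_c (a point): green bottle with black cap, 74 mm across, 190 mm high; loose bystander, point at its centre
- minipot_c (a point): small terracotta pot, 56 mm across, 55 mm high, standing in the tray's +x half; loose bystander, point at its centre
- dibber_c (a point): steel dibber with square wooden handle, 180 x 22 x 22 mm, lying on top of the cabinet; loose bystander, point at its centre

How it is judged:
On the way, in this order (a step that is already met when the one before it is completed fails the run):
1. the rod's hook is in the gap and bears on the scoop there (contact force between rod and scoop above 0.08 N and x of each of rod_tip, scoop_center in the frame of nook above 0.02 m), for 0.04 s.
2. the scoop is wholly out of the gap's mouth (x of scoop_center in the frame of nook below -0.06 m), for 0.1 s.
At the end, for the whole second after the job is handed in: Scoop at rest on the tray floor, right way up (tilt under 0.2 rad), its middle inside the tray, 15 to 36 mm up. Rod at rest in both rack slots, hook down on the +x side: handle centre within 20 mm along, 12 mm across, 85 to 103 mm up, turned under 0.2 rad, tilted under 0.15 rad (x of scoop_center in the frame of tray between -0.105 and 0.105 m and y of scoop_center in the frame of tray between -0.075 and 0.075 m and z of scoop_center in the frame of tray between 0.015 and 0.036 m and angle between scoop_center's own z axis and vertical below 0.2 rad and x of rod_grip in the frame of rack between -0.02 and 0.02 m and y of rod_grip in the frame of rack between -0.012 and 0.012 m and z of rod_grip in the frame of rack between 0.085 and 0.103 m and angle between rod_grip's own z axis and vertical below 0.15 rad and angle between the x axis of rod_grip and the x axis of rack, either way round below 0.2 rad and x of rod_tip in the frame of rack above 0.1 m and linear speed of each of scoop, rod below 0.02 m/s); the robot touches nothing.
It fails at once if the gripper or arm touches the scoop while it is still in the gap (contact force between any of the fingers, the arm and scoop above 0.5 N and x of scoop_center in the frame of nook above -0.02 m).
It fails at once if a bystander (pot_a, pot_b) is displaced by more than 30 mm or tipped over (distance of any of pot_a_c, pot_b_c from where it was at the start of the episode above 0.03 m or angle between any of pot_a_c, pot_b_c's own z axis and vertical above 0.5 rad).
It fails at once if a bystander (jar, can, feed) is displaced by more than 30 mm or tipped over (distance of any of jar_c, can_c, feed_c from where it was at the start of the episode above 0.03 m or angle between any of jar_c, can_c, feed_c's own z axis and vertical above 0.5 rad).
It fails at once if a bystander (minipot, dibber) is displaced by more than 30 mm or tipped over (distance of any of minipot_c, dibber_c from where it was at the start of the episode above 0.03 m or angle between any of minipot_c, dibber_c's own z axis and vertical above 0.5 rad).
It also fails if it takes over 64 s, if anything falls off the work surface, if the arm or the gripper's body presses on something with over 40 N, if the wrist force passes 120 N, or if a joint passes its speed limit or range.

## Robot

A 7-joint arm with a two-finger parallel gripper is mounted at the origin on the work surface. World frame = base frame: x ahead of the robot, y to its left, z up, the work surface at z = 0. Lengths are in m, angles in rad, forces in N, time in s.
With the tool pointing down it reaches from about 0.4 to 0.85 m from the base axis. Payload 10.4 kg.
Tool frame: the origin (TCP) lies on the front face of the gripper's body, between the roots of the fingers; the fingertips stand 70 mm ahead of it and the grasp point (between the pads) lies 51 mm ahead of it (grasp_offset is the distance from the TCP to the grasp point, in m); z points along the fingers, y is the direction in which the jaws open and shut (so a half turn about z gives the same grasp; the last joint's range is limited). The gripper opens to 87 mm and grips with 3 to 60 N. Pads are 19 mm wide; open, the fingers measure 117 mm over their backs; the gripper's body (75 mm by 190 mm) begins 51 mm behind the grasp point.
Start: joints at [1.148, 0.332, -0.065, 1.46, 0.022, 1.35, -0.088], TCP at [0.243, -0.576, 0.292] pointing down, gripper open.
Joint ranges: [-2.6, 2.6], [-0.5, 2.12], [-1.47, 1.34], [0.16, 2.42], [-1.27, 4.41], [0.06, 2.06], [-2.6, 2.6]. Speed limits (rad/s): [2.22, 2.22, 2.79, 2.79, 3.14, 3.14, 3.14].

## Interface

Orientations are given as a unit quaternion [x, y, z, w].
In Python, from bench import * gives the robot as it stands. The module is installed in compiled form; this text tells all that it offers.
- The arm moves only by the tool arm_command, never from a script. Its argument "commands" is a list of rows, each a list of 3 entries, a list of its own where there are three numbers: the opening in per cent of the stroke, from 0 (shut) to 100 (fully open), then the shift along the tool's x, y, z in m, then the turn, a rotation vector about the tool's x, y, z in rad. A call has exactly 10 rows; each row is the pose to reach, as a shift and turn from the pose commanded when the call began, along the tool's axes at that moment; what a row does not reach only later rows make up. A row lasts 1/12 s, in which the tool goes at most 41.7 mm and 7.16 degrees, less where a joint would pass 70% of its speed; a pose out of reach is approached as far as the arm can. A call with a gripper value outside its range is refused whole. The fingers move at their own pace and stop on an object; "squeeze" is the grip in N (left out, the last holds). Time passes only in rows, so rows that repeat a pose let the fingers close, or fill a call up. It gives the time, the measured TCP pose, the force and the opening at its end, in the units of the state.
- read_state(): the state, without advancing time (a new reading comes with each control period).
- camera(name): name is "side" or "top" or "wrist"; returns a dict with "pixels" (400x640x3 uint8, red, green, blue), "fx", "fy", "cx", "cy" (pixels), "rvec" (rotation vector, rad) and "tvec" (3), from world to camera coordinates, as OpenCV has them; the wrist camera has in their place "mount" (4x4, takes a point from camera to tool coordinates, whose origin is the TCP and whose axes are the flange's). Camera axes: x right, y down, z forward; pixel columns grow to the right and rows downward; lengths in m; the calibration is good to about 2 mm. A picture is of the moment at which its call begins: read the wrist's pose just before it. There is no depth.
- close_job(): hands the job in, once; it reports no verdict.
The state is a dict: "time": time; "joint_positions": joint angles; "joint_vel": joint speeds; "joint_torque": joint torques, N m; "ee_pos": TCP position; "eef_rot": TCP orientation; "ft_force": force on the tool from outside, world axes, zero at the start; "torque": the same for the moment, N m; "width": finger opening in m.
Only numpy, scipy, OpenCV 4.12 (cv2) and the standard library are available. Lean on these libraries where they do the work, as an engineer would, in place of code of your own. Each camera call takes 0.05 s, during which the arm holds its last target.

## Working session

There is one attempt and no reset: what is moved stays moved. The work goes in short steps, Python scripts to look and compute and a tool call to move; the robot and the scene stay as the last step left them, time stands still between calls to the robot, and variables do not carry over. Pictures are saved under pics/ and viewed, and the job is handed in when it is done.

Besides the shell and the picture viewer there is one more tool, called after "Call:" by a JSON object that holds its "fn" and its "kwargs", one argument or row to a line. arm_command: Moves the arm, as the interface text tells. Its arguments: {"type":"object","properties":{"commands":{"type":"array","items":{"type":"array"}},"squeeze":{"type":"number"}},"required":["commands"]}

```bash
mkdir -p pics; python3 - <<'E'
from bench import *
import cv2
s=read_state(); print(s)
for n in ["side","top","wrist"]:
    c=camera(n); cv2.imwrite(f"pics/{n}0.png",c["pixels"][:,:,::-1]); print({k:v for k,v in c.items() if k!="pixels"})
E
```

```text
{'time': 0.0, 'joint_positions': array([ 1.1483911 ,  0.33290608, -0.06469979,  1.46093797,  0.02164602,
        1.34991423, -0.08852524]), 'joint_vel': array([ 4.93340102e-04, -5.24002512e-05, -6.40538839e-04,  1.08700206e-03,
       -1.50025910e-04, -8.95110955e-04, -1.47973532e-04]), 'joint_torque': array([ 1.12426233e-04, -6.23237801e+01,  2.46640330e-02, -3.89892733e+01,
       -6.13692217e-02,  3.95834120e-02,  1.70532467e-04]), 'ee_pos': array([ 0.24314828, -0.57544931,  0.29143412]), 'eef_rot': array([ 9.80085101e-01,  1.98576571e-01, -2.00712919e-04, -7.06488901e-04]), 'ft_force': array([-0.14518969,  0.44351265,  0.04749951]), 'torque': array([ 0.00379173,  0.01402336, -0.00017601]), 'width': 0.08692349257153413}
{'fx': 502.79173955200196, 'fy': 502.79173955200196, 'cx': 316.4728681500341, 'cy': 199.760398707053, 'rvec': array([ 0.97487525, -2.54321877,  0.93373252]), 'tvec': array([0.38766196, 0.37374356, 1.45952896])}
{'fx': 478.8270463392262, 'fy': 478.8270463392262, 'cx': 324.7600938742018, 'cy': 199.77332253618707, 'rvec': array([ 2.17745746, -2.17168838,  0.13210381]), 'tvec': array([-0.07125253,  0.57443296,  1.44571273])}
{'fx': 351.4345537636009, 'fy': 351.4345537636009, 'cx': 322.6404781715648, 'cy': 195.16547558071952, 'mount': array([[-2.09265509e-04, -9.64343579e-01, -2.64653394e-01,
         7.25911849e-02],
       [ 9.99999978e-01, -2.00259241e-04, -6.10110892e-05,
         4.08763956e-04],
       [ 5.83636437e-06, -2.64653401e-01,  9.64343599e-01,
        -9.24713855e-02],
       [ 0.00000000e+00,  0.00000000e+00,  0.00000000e+00,
         1.00000000e+00]])}
```

View pics/top0.png

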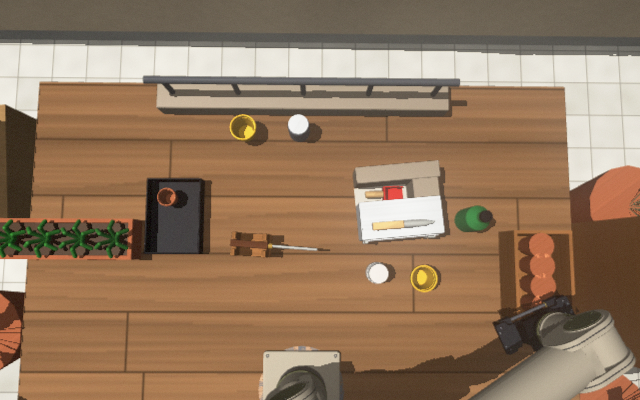

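View pics/side0.png

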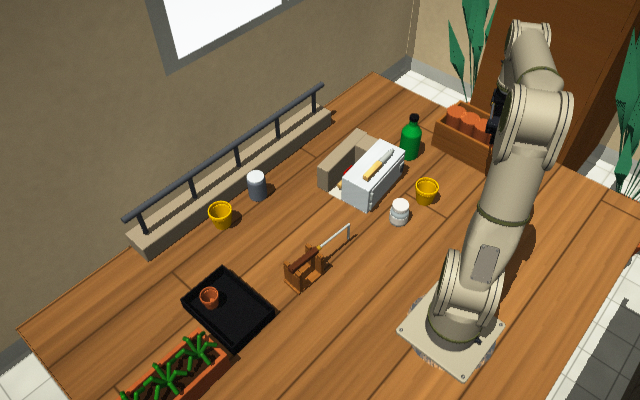

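View pics/wrist0.png

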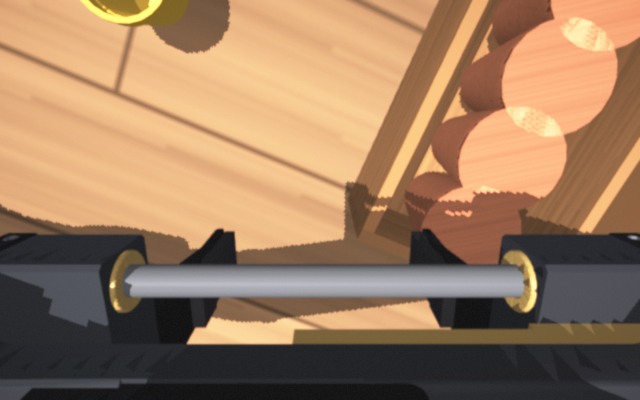

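The top view has world +x up and +y left. The rack is near pixel (250,244), the gap near (385,194), and its mouth faces left. I'll enlarge both areas.

```bash
cat > h.py <<'E'
import numpy as np, cv2
from bench import *
def crop(img,x0,y0,x1,y1,k,fn):
    im=img[y0:y1,x0:x1,::-1]
    cv2.imwrite(fn,cv2.resize(im,None,fx=k,fy=k,interpolation=cv2.INTER_CUBIC))
def cam(n):
    c=camera(n); R=cv2.Rodrigues(np.array(c["rvec"]))[0]; t=np.array(c["tvec"]); return c,R,t
def ray(c,R,t,u,v):
    d=np.array([(u-c["cx"])/c["fx"],(v-c["cy"])/c["fy"],1.]); return -R.T@t, R.T@d
def atz(c,R,t,u,v,z):
    o,d=ray(c,R,t,u,v); return o+d*(z-o[2])/d[2]
def proj(c,R,t,P):
    p=R@np.array(P)+t; return np.array([c["fx"]*p[0]/p[2]+c["cx"],c["fy"]*p[1]/p[2]+c["cy"]])
E
python3 - <<'E'
from h import *
c,R,t=cam("top"); p=c["pixels"]
crop(p,345,150,455,250,7,"pics/t_nook.png"); crop(p,220,222,330,266,7,"pics/t_rack.png"); crop(p,140,170,215,260,6,"pics/t_tray.png")
c,R,t=cam("side"); p=c["pixels"]
crop(p,310,120,440,220,6,"pics/s_nook.png"); crop(p,270,215,370,300,7,"pics/s_rack.png")
E
```

```text
(no output)
```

View pics/t_nook.png

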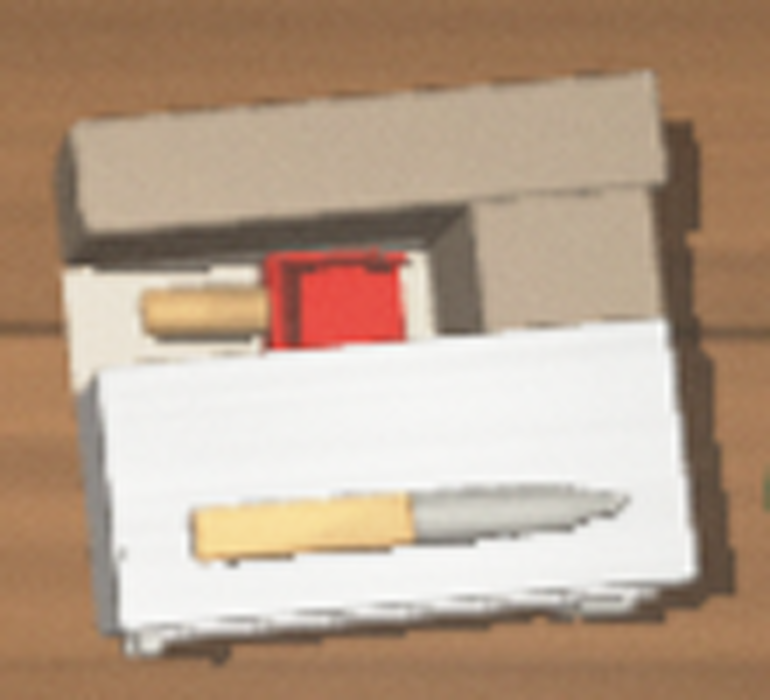

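View pics/t_rack.png

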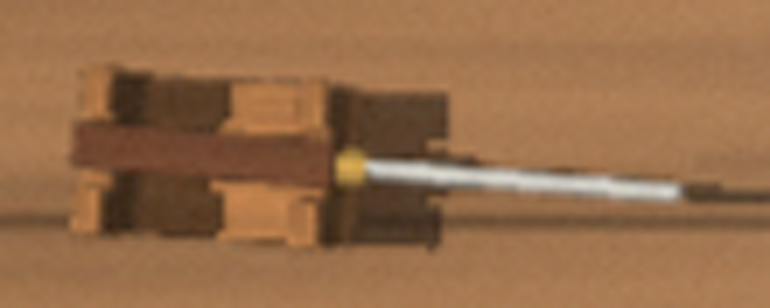

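View pics/t_tray.png

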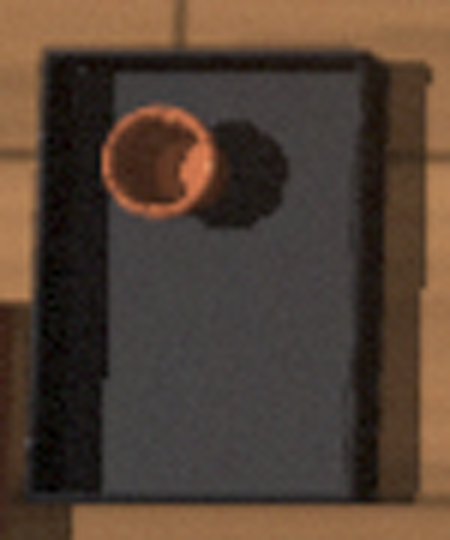

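View pics/s_nook.png

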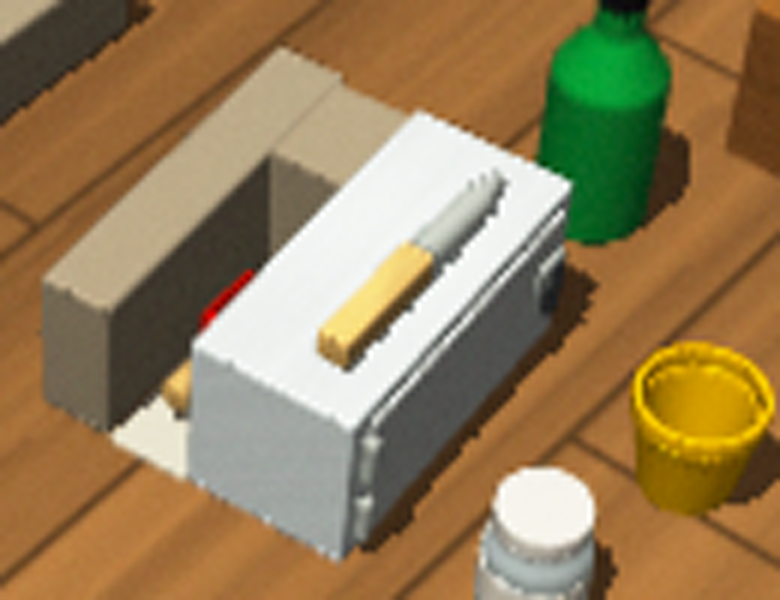

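View pics/s_rack.png

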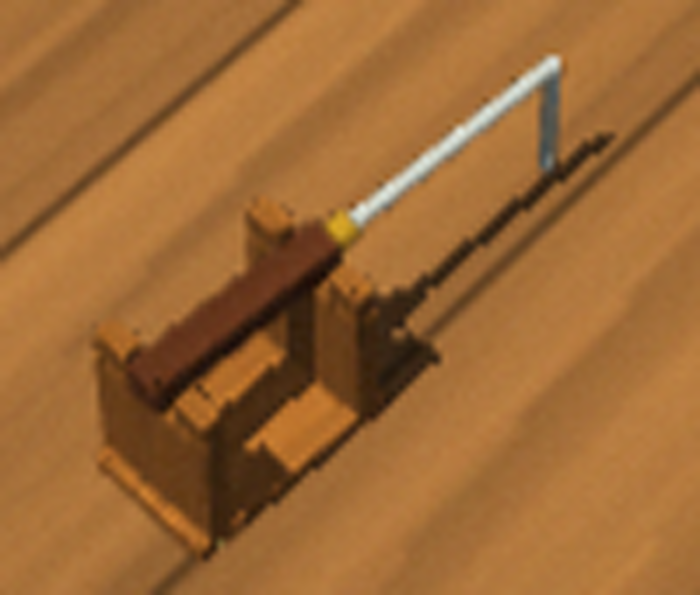

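```bash
cat > fit.py <<'E'
from h import *
from scipy.optimize import least_squares
T=cam("top");S=cam("side")
def fit(name,obs,x0):
    def f(p,full=False):
        r=[]
        cs,sn=np.cos(p[2]),np.sin(p[2])
        for C,(ox,oy,k),u,v,P in obs:
            W=[p[0]+cs*P[0]-sn*P[1],p[1]+sn*P[0]+cs*P[1],P[2]]
            r+=list(proj(*C,W)-[ox+u/k,oy+v/k])
        return np.array(r)
    q=least_squares(f,x0,loss="soft_l1"); print(name,q.x.round(4)); print(f(q.x).reshape(-1,2).round(1).tolist()); return q.x
a=(345,150,7);b=(310,120,6);c=(220,222,7);d=(270,215,7);e=(140,170,6)
fit("nook",[(T,a,70,125,(0,.078,.11)),(T,a,88,232,(0,.028,.11)),(T,a,472,205,(.165,.028,.11)),(T,a,100,378,(0,-.028,.12)),(T,a,125,630,(0,-.138,.12)),(T,a,668,320,(.24,-.028,.12)),(T,a,695,578,(.24,-.138,.12)),
(S,b,45,285,(0,.078,.11)),(S,b,110,312,(0,.028,.11)),(S,b,110,430,(0,.028,0)),(S,b,195,345,(0,-.028,.12)),(S,b,350,428,(0,-.138,.12)),(S,b,190,475,(0,-.028,0)),(S,b,418,113,(.24,-.028,.12)),(S,b,573,185,(.24,-.138,.12)),(S,b,272,155,(.165,.028,.11))],[.5,-.1,-1.5])
fit("rod",[(T,c,73,143,(-.055,0,.105)),(T,c,332,160,(.055,0,.105)),(T,c,680,190,(.199,0,.099)),(S,d,555,60,(.199,0,.099)),(S,d,547,168,(.195,0,.016)),],[.4,.15,-1.5])
fit("rack",[(T,c,95,67,(-.045,.035,.103)),(T,c,85,235,(-.045,-.035,.103)),(T,c,318,82,(.045,.035,.103)),(T,c,303,244,(.045,-.035,.103)),(S,d,205,555,(-.0575,-.035,0)),(S,d,100,460,(-.0575,.035,0))],[.4,.15,-1.5])
fit("scoop",[(T,a,265,252,(0-.004,.022,.038)),(T,a,268,350,(-.004,-.022,.038)),(T,a,405,250,(.06,.022,.02)),(T,a,142,312,(-.06,0,.03))],[.5,-.2,-1.5])
fit("tray",[(T,e,45,52,(.115,.0825,.05)),(T,e,378,52,(.115,-.0825,.05)),(T,e,25,500,(-.115,.0825,.05)),(T,e,372,500,(-.115,-.0825,.05))],[.5,.3,0])
print("minipot",atz(*T,140+160/6,170+160/6,.055))
E
python3 fit.py
```

```text
nook [ 0.584  -0.1635 -1.4775]
[[-0.4, -0.3], [-1.3, 1.2], [-0.3, 0.1], [-0.8, -1.0], [-0.6, 0.9], [0.0, -0.1], [0.6, 0.7], [-0.7, -2.3], [0.2, -0.7], [0.0, 0.9], [-0.5, -1.1], [1.1, -0.6], [-0.6, 0.4], [0.4, -1.5], [1.0, -1.1], [0.1, -1.2]]
rod [ 0.4382  0.152  -1.6542]
[[-0.9, -0.3], [-0.0, 0.5], [-0.2, 0.5], [0.4, -1.5], [-0.2, -0.7]]
rack [ 0.4359  0.1514 -1.6212]
[[0.5, 0.0], [0.2, 0.3], [-0.4, -0.5], [0.2, 0.6], [-0.1, 0.2], [-0.5, -0.1]]
scoop [ 0.5954 -0.2542 -1.516 ]
[[0.1, 0.0], [0.6, 0.2], [-0.3, 0.0], [-0.3, -0.3]]
tray [0.5228 0.385  0.0055]
[[0.5, -0.7], [-0.5, -0.7], [1.2, 0.8], [-1.3, 0.6]]
minipot [0.57982907 0.40806581 0.055     ]
```

```bash
cat > go.py <<'E'
import sys
from h import *
from scipy.spatial.transform import Rotation as Ro
# usage: go.py x y z yaw_of_tool_x ; prints shift & turn in tool frame
s=read_state(); R=Ro.from_quat(s["eef_rot"]); p=np.array(s["ee_pos"])
x,y,z,yaw=map(float,sys.argv[1:5])
G=Ro.from_euler("z",yaw)*Ro.from_euler("x",np.pi)
print("t",round(s["time"],2),"pos",p.round(4),"yaw",np.arctan2(*R.as_matrix()[[1,0],0]).round(3),"F",np.round(s["ft_force"],1),"w",round(s["width"],4),"j",np.round(s["joint_positions"],2))
print("shift",R.inv().apply(np.array([x,y,z])-p).round(4),"turn",(R.inv()*G).as_rotvec().round(4))
E
python3 go.py .5 -.2 .33 .9; python3 go.py .438 .152 .27 1.487
```

```text
t 0.35 pos [ 0.2433 -0.5757  0.2921] yaw 0.4 F [ 0.5 -0.3  0.2] w 0.0871 j [ 1.15  0.33 -0.06  1.46  0.02  1.35 -0.09]
shift [ 0.3827 -0.2461 -0.0378] turn [-2.000e-04 -1.000e-04 -5.002e-01]
t 0.35 pos [ 0.2433 -0.5757  0.2921] yaw 0.4 F [ 0.5 -0.3  0.2] w 0.0871 j [ 1.15  0.33 -0.06  1.46  0.02  1.35 -0.09]
shift [ 0.4626 -0.5945  0.0222] turn [-2.0000e-04 -1.0000e-04 -1.0872e+00]
```

Call:
{"fn": "arm_command", "kwargs": {
  "commands": [
    [60,[0.038,-0.025,-0.01],[0,0,-0.05]],
    [60,[0.075,-0.05,-0.02],[0,0,-0.1]],
    [60,[0.11,-0.072,-0.03],[0,0,-0.15]],
    [60,[0.145,-0.094,-0.038],[0,0,-0.2]],
    [60,[0.18,-0.116,-0.038],[0,0,-0.25]],
    [60,[0.215,-0.138,-0.038],[0,0,-0.3]],
    [60,[0.25,-0.16,-0.038],[0,0,-0.35]],
    [60,[0.285,-0.182,-0.038],[0,0,-0.4]],
    [60,[0.32,-0.205,-0.038],[0,0,-0.45]],
    [60,[0.355,-0.228,-0.038],[0,0,-0.5]]
  ]
}}

```text
time: 1.18
ee_pos: [0.4771, -0.2333, 0.3306]
eef_rot: [0.9, 0.436, 0.0, 0.0]
ft_force: [0.2, -0.5, 0.0]
width: 0.0526
```

```bash
python3 go.py .438 .152 .27 1.487
```

```text
t 1.18 pos [ 0.4771 -0.2333  0.3306] yaw 0.902 F [ 0.2 -0.5  0. ] w 0.0526 j [ 0.74  0.13 -0.4   1.63  0.05  1.39 -0.34]
shift [ 0.2781 -0.2696  0.0603] turn [ 8.000e-04  3.000e-04 -5.849e-01]
```

Call:
{"fn": "arm_command", "kwargs": {
  "commands": [
    [60,[0.028,-0.027,0.0],[0,0,-0.06]],
    [60,[0.056,-0.054,0.0],[0,0,-0.12]],
    [60,[0.084,-0.081,0.0],[0,0,-0.18]],
    [60,[0.112,-0.108,0.01],[0,0,-0.24]],
    [60,[0.14,-0.135,0.02],[0,0,-0.3]],
    [60,[0.168,-0.162,0.03],[0,0,-0.36]],
    [60,[0.196,-0.189,0.04],[0,0,-0.42]],
    [60,[0.224,-0.216,0.05],[0,0,-0.48]],
    [60,[0.252,-0.243,0.06],[0,0,-0.54]],
    [60,[0.278,-0.27,0.06],[0,0,-0.585]]
  ]
}}

```text
time: 2.02
ee_pos: [0.4366, 0.152, 0.2689]
eef_rot: [0.736, 0.677, -0.001, -0.0]
ft_force: [1.2, 0.4, -0.3]
width: 0.0523
```

```bash
python3 go.py .438 .152 .146 1.487; python3 - <<'E'
from h import *
c=camera("wrist"); cv2.imwrite("pics/w1.png",c["pixels"][:,:,::-1])
from scipy.spatial.transform import Rotation as Ro
s=read_state(); R=Ro.from_quat(s["eef_rot"]).as_matrix(); p=np.array(s["ee_pos"]); M=np.array(c["mount"])
for n,x,z in [("-55",-.055,.105),("0",0,.105),("55",.055,.105),("bend",.195,.099)]:
    a=-1.6542; W=np.array([.4382+np.cos(a)*x,.152+np.sin(a)*x,z])
    q=np.linalg.inv(M)@np.r_[R.T@(W-p),1]; print(n,c["fx"]*q[0]/q[2]+c["cx"],c["fy"]*q[1]/q[2]+c["cy"])
E
```

```text
t 2.02 pos [0.4366 0.152  0.2689] yaw 1.488 F [ 1.2  0.4 -0.3] w 0.0523 j [ 0.36  0.04 -0.8   1.87  0.03  1.25 -0.53]
shift [0.0002 0.0016 0.1229] turn [-0.0011  0.0008  0.0011]
-55 328.09412217683786 134.1952050675357
0 327.0208677150141 206.65787807990617
55 326.05677604458407 271.7502321798009
bend 323.9689657492096 405.46625888612806
```

View pics/w1.png

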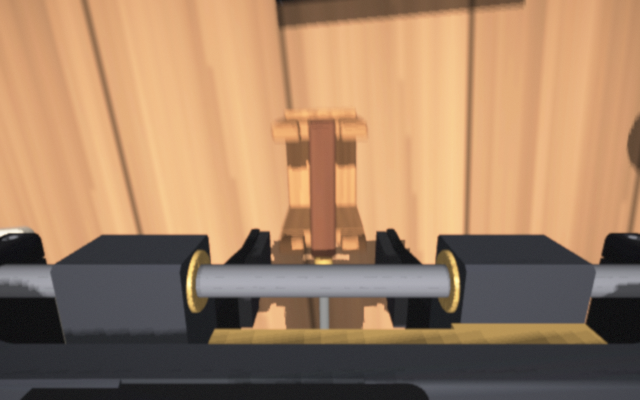

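```bash
python3 - <<'E'
from h import *
from scipy.spatial.transform import Rotation as Ro
s=read_state(); R=Ro.from_quat(s["eef_rot"]).as_matrix(); p=np.array(s["ee_pos"]); print(p,s["joint_vel"].round(3))
c=camera("wrist"); M=np.array(c["mount"])
crop(c["pixels"],250,90,390,340,3,"pics/w2.png")
for n,x,z in [("-55",-.055,.105),("0",0,.105),("55",.055,.105),("bend",.195,.099)]:
    a=-1.6542; W=np.array([.4382+np.cos(a)*x,.152+np.sin(a)*x,z])
    q=np.linalg.inv(M)@np.r_[R.T@(W-p),1]; print(n,c["fx"]*q[0]/q[2]+c["cx"],c["fy"]*q[1]/q[2]+c["cy"])
E
```

```text
[0.43501122 0.15958939 0.27009857] [ 0.038 -0.033  0.041 -0.008 -0.037  0.013  0.095]
-55 328.0972345666497 134.18882249779625
0 327.0237071642607 206.65181377248385
55 326.05937240090003 271.7443129371801
bend 323.9709894011969 405.46029770443266
```

View pics/w2.png

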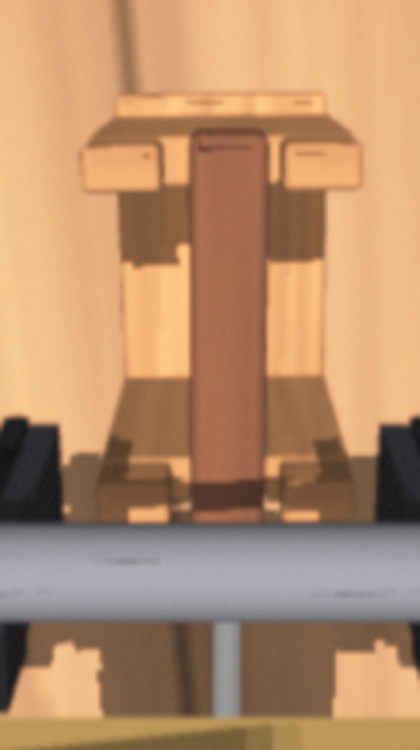

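Call:
{"fn": "arm_command", "kwargs": {
  "commands": [
    [60,[0,0,0.01],[0,0,0]],
    [60,[0,0,0.025],[0,0,0]],
    [60,[0,0,0.04],[0,0,0]],
    [60,[0,0,0.055],[0,0,0]],
    [60,[0,0,0.065],[0,0,0]],
    [60,[0,0,0.07],[0,0,0]],
    [60,[0,0,0.07],[0,0,0]],
    [60,[0,0,0.07],[0,0,0]],
    [60,[0,0,0.07],[0,0,0]],
    [60,[0,0,0.07],[0,0,0]]
  ]
}}

```text
time: 2.95
ee_pos: [0.4382, 0.1504, 0.2009]
eef_rot: [0.737, 0.676, 0.0, 0.0]
ft_force: [-0.7, 0.8, 0.5]
width: 0.0521
```

```bash
python3 go.py .438 .152 .146 1.487
```

```text
t 2.95 pos [0.4382 0.1504 0.2009] yaw 1.485 F [-0.7  0.8  0.5] w 0.0521 j [ 0.34  0.12 -0.8   1.95  0.1   1.11 -0.59]
shift [ 0.0015 -0.0004  0.0549] turn [ 0.0013 -0.0001 -0.0024]
```

Call:
{"fn": "arm_command", "kwargs": {
  "commands": [
    [60,[0.001,0,0.015],[0,0,0]],
    [60,[0.001,0,0.03],[0,0,0]],
    [60,[0.001,0,0.045],[0,0,0]],
    [60,[0.001,0,0.055],[0,0,0]],
    [60,[0.001,0,0.055],[0,0,0]],
    [60,[0.001,0,0.055],[0,0,0]],
    [10,[0.001,0,0.055],[0,0,0]],
    [0,[0.001,0,0.055],[0,0,0]],
    [0,[0.001,0,0.055],[0,0,0]],
    [0,[0.001,0,0.055],[0,0,0]]
  ],
  "squeeze": 50
}}

```text
time: 3.78
ee_pos: [0.4382, 0.1514, 0.1457]
eef_rot: [0.737, 0.676, 0.0, 0.0]
ft_force: [-0.4, -0.4, -0.2]
width: 0.0332
```

```bash
python3 go.py .438 .152 .146 1.487
```

```text
t 3.78 pos [0.4382 0.1514 0.1457] yaw 1.485 F [-0.4 -0.4 -0.2] w 0.0332 j [ 0.31  0.2  -0.79  2.01  0.17  1.   -0.65]
shift [ 0.0005 -0.0002 -0.0003] turn [ 0.001  -0.     -0.0023]
```

Call:
{"fn": "arm_command", "kwargs": {
  "commands": [
    [0,[0,0,0],[0,0,0]],
    [0,[0,0,0],[0,0,0]],
    [0,[0,0,0],[0,0,0]],
    [0,[0,0,-0.01],[0,0,0]],
    [0,[0,0,-0.025],[0,0,0]],
    [0,[0,0,-0.045],[0,0,0]],
    [0,[0,0,-0.07],[0,0,0]],
    [0,[0,0,-0.095],[0,0,0]],
    [0,[0,0,-0.12],[0,0,0]],
    [0,[0,0,-0.14],[0,0,0]]
  ]
}}

```text
time: 4.62
ee_pos: [0.4378, 0.1518, 0.2877]
eef_rot: [0.737, 0.676, 0.001, 0.0]
ft_force: [1.0, 0.4, -2.3]
width: 0.0194
```

```bash
python3 go.py .438 .152 .146 1.487; python3 - <<'E'
from h import *
for n in ["wrist","side","top"]:
    c=camera(n)
    if n=="wrist": cv2.imwrite("pics/w3.png",c["pixels"][:,:,::-1])
    elif n=="side": crop(c["pixels"],240,130,440,310,4,"pics/s3.png")
    else: crop(c["pixels"],200,150,440,300,3,"pics/t3.png")
E
```

```text
t 4.62 pos [0.4378 0.1518 0.2877] yaw 1.485 F [ 1.   0.4 -2.3] w 0.0194 j [ 0.38  0.02 -0.8   1.84  0.01  1.29 -0.52]
shift [0.0002 0.     0.1417] turn [ 0.0014 -0.0003 -0.0016]
```

View pics/w3.png

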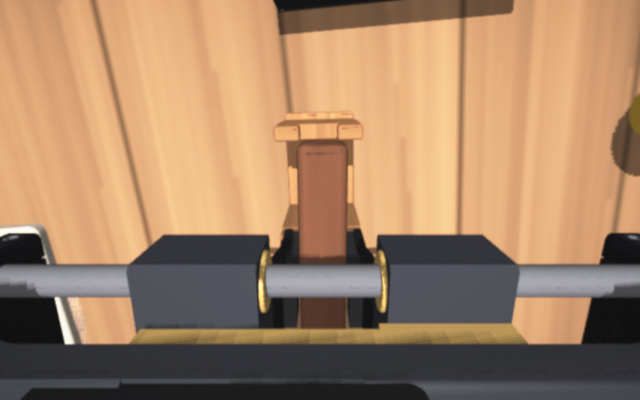

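View pics/s3.png

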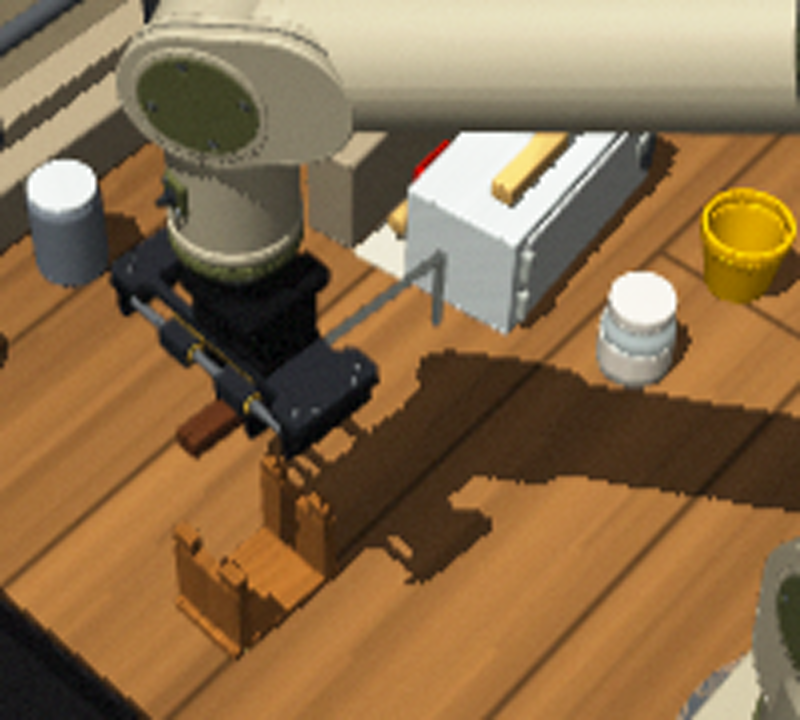

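View pics/t3.png

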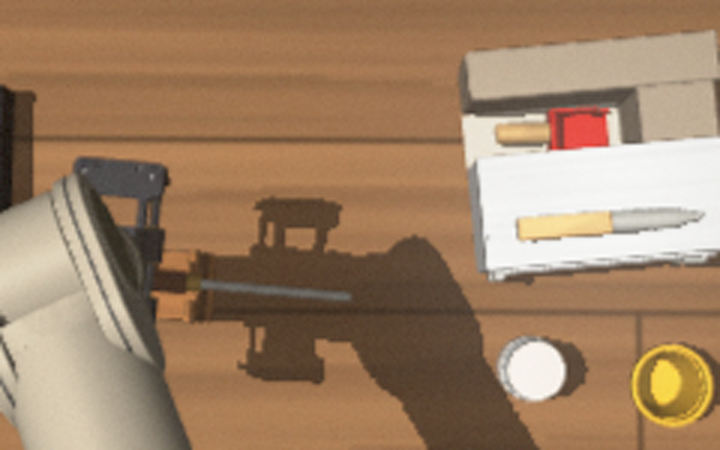

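```bash
cat > rodp.py <<'E'
from h import *
s=read_state();p=np.array(s["ee_pos"]);
from scipy.spatial.transform import Rotation as Ro
R=Ro.from_quat(s["eef_rot"]).as_matrix()
# rod in tool: +x rod = -tool x ; grip 51mm ahead
def rod(x,z): return p+R@np.array([-x,0,.051-z])
N=np.array([.584,-.1635]);a=-1.4775
def nook(P): d=P[:2]-N; return np.array([np.cos(a)*d[0]+np.sin(a)*d[1],-np.sin(a)*d[0]+np.cos(a)*d[1],P[2]])
if __name__=="__main__":
    print("tip world",rod(.195,-.079).round(4),"nook",nook(rod(.195,-.079)).round(4),"grip nook",nook(rod(0,0)).round(4))
    for n in ("side","top"):
        c=cam(n); print(n,"bend",proj(*c,rod(.199,.004)).round(1),"tip",proj(*c,rod(.195,-.079)).round(1))
E
python3 rodp.py
python3 - <<'E'
import numpy as np
N=np.array([.584,-.1635]);a=-1.4775
ex=np.array([np.cos(a),np.sin(a)]);ey=np.array([-ex[1],ex[0]])
for tx,ty in [(.115,.003),(.115,0),(-.075,0),(-.1,0)]:
    print(tx,ty,"tip",N+ex*tx+ey*ty,"grip",N+ex*(tx-.195)+ey*ty)
E
```

```text
tip world [ 0.422  -0.0426  0.1567] nook [-0.1355 -0.1501  0.1567] grip nook [-0.3274 -0.1156  0.2358]
side bend [351.6 192.7] tip [349.5 211.1]
top bend [317.1 249.6] tip [315.6 249.4]
0.115 0.003 tip [ 0.59770047 -0.27772039] grip [ 0.57953407 -0.08356843]
0.115 0 tip [ 0.59471352 -0.27799987] grip [ 0.57654712 -0.08384792]
-0.075 0 tip [ 0.57701292 -0.08882617] grip [0.55884652 0.10532578]
-0.1 0 tip [ 0.5746839  -0.06393489] grip [0.55651749 0.13021706]
```

```bash
python3 go.py .5788 -.0866 .31 1.664
```

```text
t 4.87 pos [0.4375 0.1512 0.2846] yaw 1.485 F [-0.1 -0.2 -1.3] w 0.0199 j [ 0.37  0.02 -0.8   1.84  0.02  1.28 -0.52]
shift [-0.2248  0.1612 -0.0254] turn [-0.0009  0.0004 -0.1791]
```

Call:
{"fn": "arm_command", "kwargs": {
  "commands": [
    [0,[-0.015,0.011,-0.01],[0,0,-0.012]],
    [0,[-0.04,0.029,-0.02],[0,0,-0.03]],
    [0,[-0.066,0.047,-0.025],[0,0,-0.05]],
    [0,[-0.092,0.066,-0.025],[0,0,-0.07]],
    [0,[-0.118,0.085,-0.025],[0,0,-0.09]],
    [0,[-0.144,0.103,-0.025],[0,0,-0.115]],
    [0,[-0.17,0.122,-0.025],[0,0,-0.135]],
    [0,[-0.195,0.14,-0.025],[0,0,-0.155]],
    [0,[-0.213,0.153,-0.025],[0,0,-0.17]],
    [0,[-0.225,0.161,-0.025],[0,0,-0.179]]
  ]
}}

```text
time: 5.7
ee_pos: [0.5792, -0.0894, 0.3081]
eef_rot: [0.674, 0.739, -0.001, -0.001]
ft_force: [-0.7, 0.0, -1.1]
width: 0.0197
```

Call:
{"fn": "arm_command", "kwargs": {
  "commands": [
    [0,[0,0,0],[0,0,0]],
    [0,[0,0,0.005],[0,0,0]],
    [0,[0,0,0.01],[0,0,0]],
    [0,[0,0,0.015],[0,0,0]],
    [0,[0,0,0.02],[0,0,0]],
    [0,[0,0,0.02],[0,0,0]],
    [0,[0,0,0.02],[0,0,0]],
    [0,[0,0,0.02],[0,0,0]],
    [0,[0,0,0.02],[0,0,0]],
    [0,[0,0,0.02],[0,0,0]]
  ]
}}

```text
time: 6.53
ee_pos: [0.579, -0.0866, 0.2906]
eef_rot: [0.673, 0.739, 0.0, 0.0]
ft_force: [0.3, -0.0, -0.9]
width: 0.0194
```

```bash
python3 go.py .5788 -.0866 .29 1.664; python3 rodp.py;  python3 - <<'E'
from h import *
c=camera("top");crop(c["pixels"],320,150,450,250,6,"pics/t4.png")
c=camera("side");crop(c["pixels"],300,110,440,220,5,"pics/s4.png")
E
```

```text
t 6.53 pos [ 0.579  -0.0866  0.2906] yaw 1.664 F [ 0.3 -0.  -0.9] w 0.0194 j [ 0.57  0.3  -0.61  1.55  0.18  1.34  0.04]
shift [-0.     -0.0002  0.0006] turn [ 0.0005  0.0002 -0.0002]
tip world [ 0.5972 -0.2807  0.1606] nook [0.118  0.0022 0.1606] grip nook [-0.0771  0.0023  0.2396]
side bend [356.5 125.5] tip [354.7 144.4]
top bend [407. 183.] tip [400.2 187.2]
```

View pics/t4.png

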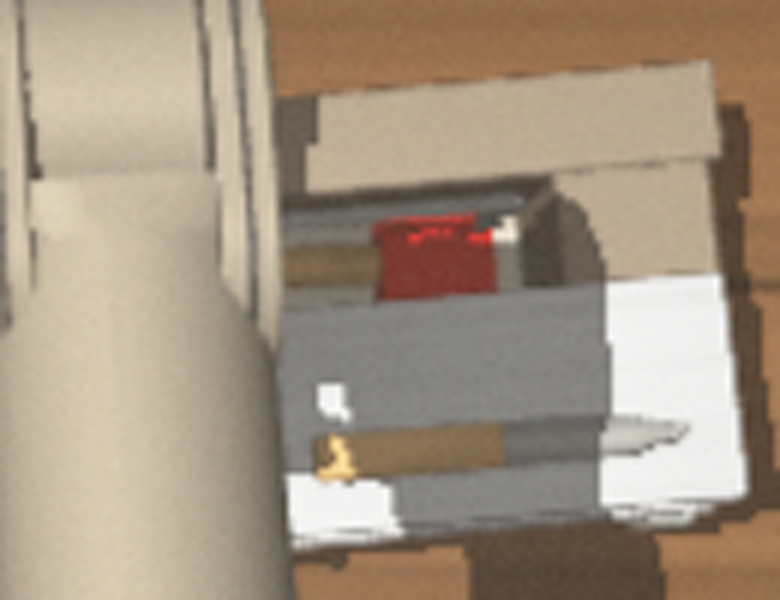

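View pics/s4.png

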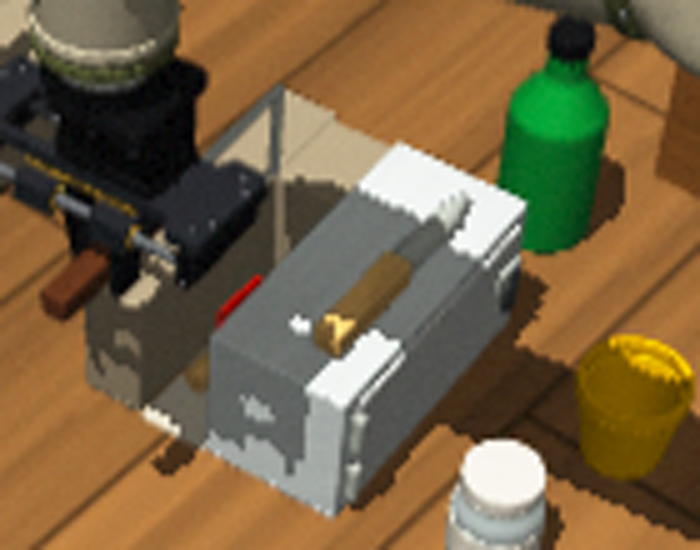

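Call:
{"fn": "arm_command", "kwargs": {
  "commands": [
    [0,[0,0,0.015],[0,0,0]],
    [0,[0,0,0.035],[0,0,0]],
    [0,[0,0,0.055],[0,0,0]],
    [0,[0,0,0.075],[0,0,0]],
    [0,[0,0,0.095],[0,0,0]],
    [0,[0,0,0.113],[0,0,0]],
    [0,[0,0,0.127],[0,0,0]],
    [0,[0,0,0.138],[0,0,0]],
    [0,[0,0,0.146],[0,0,0]],
    [0,[0,0,0.146],[0,0,0]]
  ]
}}

```text
time: 7.57
ee_pos: [0.5783, -0.0866, 0.1428]
eef_rot: [0.673, 0.739, -0.001, -0.001]
ft_force: [-0.1, 0.2, -2.1]
width: 0.0195
```

```bash
python3 go.py .5788 -.0866 .142 1.664; python3 rodp.py;  python3 - <<'E'
from h import *
c=camera("top");crop(c["pixels"],320,150,450,250,6,"pics/t5.png")
E
```

```text
t 7.57 pos [ 0.5783 -0.0866  0.1428] yaw 1.664 F [-0.1  0.2 -2.1] w 0.0195 j [ 0.54  0.44 -0.57  1.71  0.26  1.07 -0.03]
shift [-0.      0.0005  0.0008] turn [-0.002  -0.0005 -0.0002]
tip world [ 0.5962 -0.2807  0.0127] nook [0.1179 0.0012 0.0127] grip nook [-0.0771  0.0014  0.0918]
side bend [354.7 157.3] tip [353.1 174.1]
top bend [397.7 190.3] tip [392.  193.8]
```

View pics/t5.png

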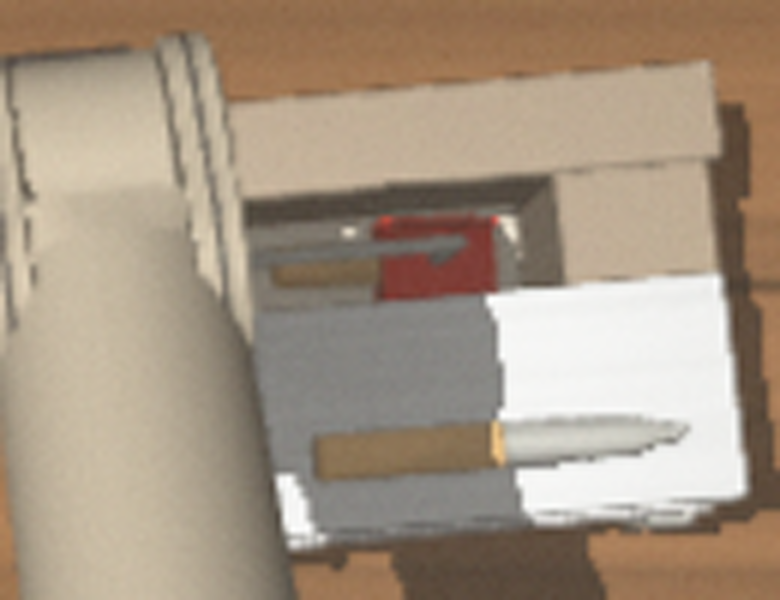

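Call:
{"fn": "arm_command", "kwargs": {
  "commands": [
    [0,[0.005,0,0],[0,0,0]],
    [0,[0.01,0,0],[0,0,0]],
    [0,[0.015,0,0],[0,0,0]],
    [0,[0.019,0,0],[0,0,0]],
    [0,[0.023,0,0],[0,0,0]],
    [0,[0.027,0,0],[0,0,0]],
    [0,[0.032,0,0],[0,0,0]],
    [0,[0.037,0,0],[0,0,0]],
    [0,[0.042,0,0],[0,0,0]],
    [0,[0.047,0,0],[0,0,0]]
  ]
}}

```text
time: 8.55
ee_pos: [0.5746, -0.0393, 0.1443]
eef_rot: [0.673, 0.739, -0.0, 0.0]
ft_force: [0.2, -0.7, -2.3]
width: 0.0194
```

```bash
python3 go.py .5788 -.0866 .142 1.664; python3 rodp.py;  python3 - <<'E'
from h import *
c=camera("top");crop(c["pixels"],320,150,450,250,6,"pics/t6.png")
E
```

```text
t 8.55 pos [ 0.5746 -0.0393  0.1443] yaw 1.664 F [ 0.2 -0.7 -2.3] w 0.0194 j [ 0.48  0.42 -0.59  1.73  0.26  1.07 -0.11]
shift [-0.0475 -0.0002  0.0023] turn [ 0.0001  0.0001 -0.0002]
tip world [ 0.5927 -0.2335  0.0143] nook [0.0705 0.0021 0.0143] grip nook [-0.1245  0.0022  0.0933]
side bend [347.  164.6] tip [345.6 181.4]
top bend [381.9 191.4] tip [377.  194.8]
```

View pics/t6.png

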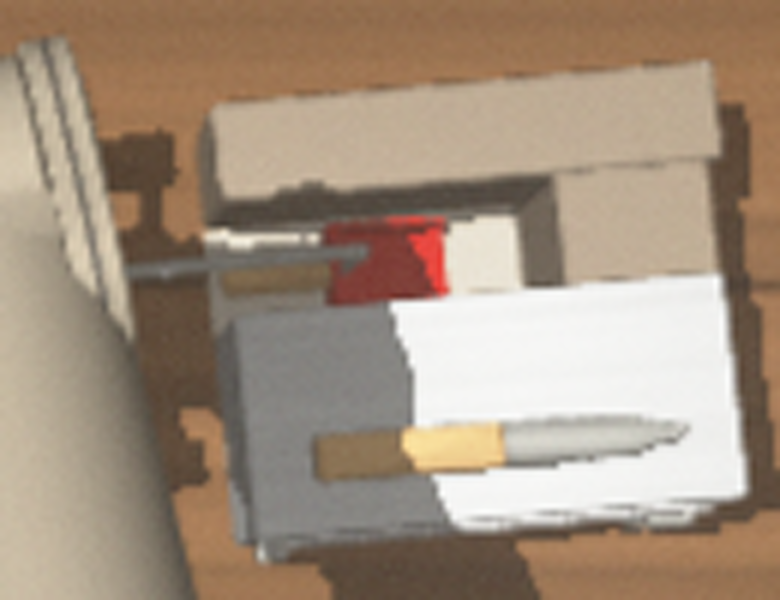

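Call:
{"fn": "arm_command", "kwargs": {
  "commands": [
    [0,[0.008,0,0.001],[0,0,0]],
    [0,[0.016,0,0.001],[0,0,0]],
    [0,[0.024,0,0.001],[0,0,0]],
    [0,[0.032,0,0.001],[0,0,0]],
    [0,[0.04,0,0.001],[0,0,0]],
    [0,[0.048,0,0.001],[0,0,0]],
    [0,[0.056,0,0.001],[0,0,0]],
    [0,[0.064,0,0.001],[0,0,0]],
    [0,[0.072,0,0.001],[0,0,0]],
    [0,[0.08,0,0.001],[0,0,0]]
  ]
}}

```text
time: 9.53
ee_pos: [0.5671, 0.0407, 0.1433]
eef_rot: [0.673, 0.739, -0.0, 0.0]
ft_force: [0.7, -1.0, -2.3]
width: 0.0195
```

Call:
{"fn": "arm_command", "kwargs": {
  "commands": [
    [0,[0.008,0,0],[0,0,0]],
    [0,[0.016,0,0],[0,0,0]],
    [0,[0.024,0,0],[0,0,0]],
    [0,[0.032,0,0],[0,0,0]],
    [0,[0.04,0,0],[0,0,0]],
    [0,[0.048,0,0],[0,0,0]],
    [0,[0.055,0,0],[0,0,0]],
    [0,[0.062,0,0],[0,0,0]],
    [0,[0.068,0,0],[0,0,0]],
    [0,[0.068,0,0],[0,0,0]]
  ]
}}

```text
time: 10.37
ee_pos: [0.5606, 0.1093, 0.1433]
eef_rot: [0.673, 0.74, 0.0, -0.0]
ft_force: [-0.0, 0.1, -1.6]
width: 0.0197
```

```bash
python3 go.py .5788 -.0866 .142 1.664; python3 rodp.py;  python3 - <<'E'
from h import *
c=camera("top");crop(c["pixels"],240,150,400,260,5,"pics/t7.png")
c=camera("side");crop(c["pixels"],250,130,400,250,5,"pics/s7.png")
E
```

```text
t 10.37 pos [0.5606 0.1093 0.1433] yaw 1.665 F [-0.   0.1 -1.6] w 0.0197 j [ 0.26  0.42 -0.65  1.75  0.29  1.07 -0.39]
shift [-0.1968 -0.0004  0.0012] turn [ 0.0001 -0.0008  0.0015]
tip world [ 0.579  -0.0847  0.0132] nook [-0.0789  0.0024  0.0132] grip nook [-0.2739  0.0021  0.0923]
side bend [321.6 190.5] tip [321.  207.1]
top bend [331.6 195.9] tip [329.5 199. ]
```

View pics/t7.png

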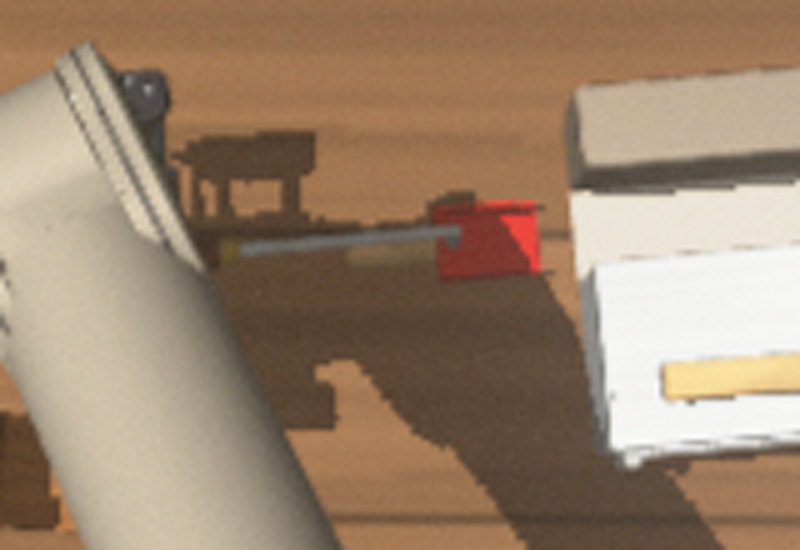

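View pics/s7.png

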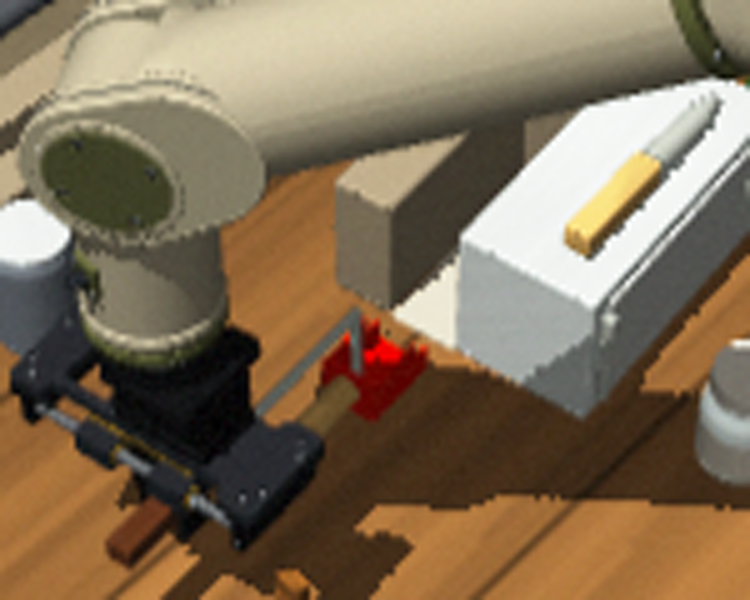

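Call:
{"fn": "arm_command", "kwargs": {
  "commands": [
    [0,[-0.006,0,0],[0,0,0]],
    [0,[-0.012,0,0],[0,0,0]],
    [0,[-0.015,0,-0.004],[0,0,0]],
    [0,[-0.015,0,-0.015],[0,0,0]],
    [0,[-0.015,0,-0.035],[0,0,0]],
    [0,[-0.015,0,-0.06],[0,0,0]],
    [0,[-0.015,0,-0.085],[0,0,0]],
    [0,[-0.015,0,-0.11],[0,0,0]],
    [0,[-0.015,0,-0.13],[0,0,0]],
    [0,[-0.015,0,-0.14],[0,0,0]]
  ]
}}

```text
time: 11.4
ee_pos: [0.5629, 0.0931, 0.2872]
eef_rot: [0.673, 0.739, 0.002, 0.001]
ft_force: [0.2, 0.1, -1.4]
width: 0.0195
```

```bash
python3 go.py .4382 .1514 .286 1.49
```

```text
t 11.4 pos [0.5629 0.0931 0.2872] yaw 1.664 F [ 0.2  0.1 -1.4] w 0.0195 j [ 0.33  0.28 -0.68  1.59  0.18  1.33 -0.29]
shift [ 0.0697 -0.1188  0.0007] turn [ 0.0044 -0.0004  0.1739]
```

Call:
{"fn": "arm_command", "kwargs": {
  "commands": [
    [0,[0.007,-0.012,0],[0,0,0.017]],
    [0,[0.017,-0.028,0],[0,0,0.041]],
    [0,[0.027,-0.045,0],[0,0,0.066]],
    [0,[0.037,-0.062,0],[0,0,0.091]],
    [0,[0.046,-0.079,0],[0,0,0.115]],
    [0,[0.056,-0.096,0],[0,0,0.14]],
    [0,[0.064,-0.11,0],[0,0,0.16]],
    [0,[0.07,-0.119,0],[0,0,0.172]],
    [0,[0.07,-0.119,0],[0,0,0.172]],
    [0,[0.07,-0.119,0],[0,0,0.172]]
  ]
}}

```text
time: 12.23
ee_pos: [0.4375, 0.1511, 0.2835]
eef_rot: [0.734, 0.679, 0.0, 0.001]
ft_force: [0.8, -0.7, -1.9]
width: 0.0192
```

Call:
{"fn": "arm_command", "kwargs": {
  "commands": [
    [0,[0,0,0.01],[0,0,0]],
    [0,[0,0,0.03],[0,0,0]],
    [0,[0,0,0.05],[0,0,0]],
    [0,[0,0,0.07],[0,0,0]],
    [0,[0,0,0.085],[0,0,0]],
    [0,[0,0,0.095],[0,0,0]],
    [0,[0,0,0.1],[0,0,0]],
    [0,[0,0,0.1],[0,0,0]],
    [0,[0,0,0.1],[0,0,0]],
    [0,[0,0,0.1],[0,0,0]]
  ]
}}

```text
time: 13.07
ee_pos: [0.4378, 0.1514, 0.184]
eef_rot: [0.735, 0.679, 0.001, 0.0]
ft_force: [0.4, 0.1, -2.1]
width: 0.0197
```

```bash
python3 go.py .4378 .1514 .1462 1.487; python3 rodp.py; python3 - <<'E'
from h import *
c=camera("wrist"); crop(c["pixels"],220,60,420,260,3,"pics/w8.png")
c=camera("side");crop(c["pixels"],250,170,400,300,5,"pics/s8.png")
E
```

```text
t 13.07 pos [0.4378 0.1514 0.184 ] yaw 1.492 F [ 0.4  0.1 -2.1] w 0.0197 j [ 0.29  0.13 -0.75  1.97  0.1   1.07 -0.59]
shift [-0.     -0.0001  0.0378] turn [ 0.0012 -0.0004  0.0047]
tip world [ 0.4226 -0.0429  0.0539] nook [-0.1351 -0.1495  0.0539] grip nook [-0.3272 -0.1161  0.133 ]
side bend [350.1 214.3] tip [348.3 231.1]
top bend [317.2 249.4] tip [315.9 249.3]
```

View pics/w8.png

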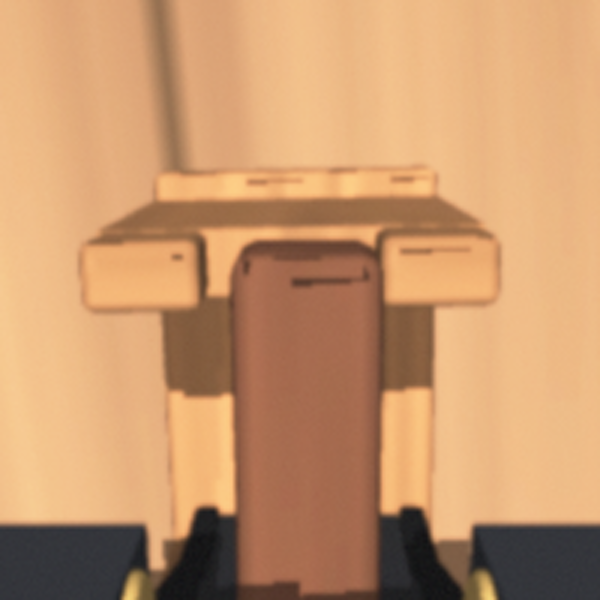

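View pics/s8.png

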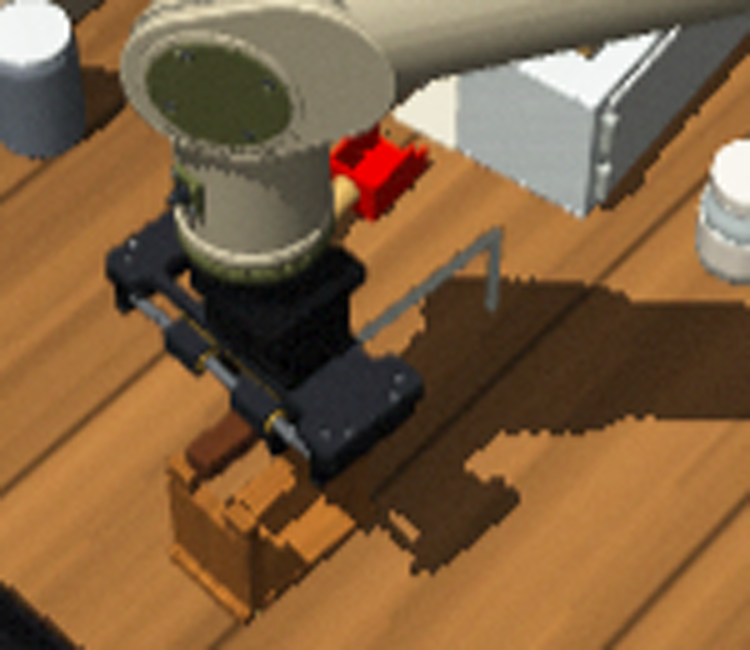

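Call:
{"fn": "arm_command", "kwargs": {
  "commands": [
    [0,[0,-0.0015,0],[0,0,-0.025]],
    [0,[0,-0.0015,0.005],[0,0,-0.025]],
    [0,[0,-0.0015,0.011],[0,0,-0.025]],
    [0,[0,-0.0015,0.017],[0,0,-0.025]],
    [0,[0,-0.0015,0.023],[0,0,-0.025]],
    [0,[0,-0.0015,0.028],[0,0,-0.025]],
    [0,[0,-0.0015,0.033],[0,0,-0.025]],
    [0,[0,-0.0015,0.037],[0,0,-0.025]],
    [0,[0,-0.0015,0.037],[0,0,-0.025]],
    [0,[0,-0.0015,0.037],[0,0,-0.025]]
  ]
}}

```text
time: 14.1
ee_pos: [0.4357, 0.1515, 0.146]
eef_rot: [0.726, 0.688, -0.0, -0.0]
ft_force: [-0.4, -0.3, -2.4]
width: 0.0196
```

```bash
python3 go.py .4368 .1514 .1462 1.517; python3 - <<'E'
from h import *
c=camera("wrist"); crop(c["pixels"],220,60,420,260,3,"pics/w9.png")
E
```

```text
t 14.1 pos [0.4357 0.1515 0.146 ] yaw 1.517 F [-0.4 -0.3 -2.4] w 0.0196 j [ 0.27  0.19 -0.75  2.01  0.15  0.99 -0.61]
shift [-0.      0.0011 -0.0002] turn [-0.0002 -0.     -0.0001]
```

View pics/w9.png

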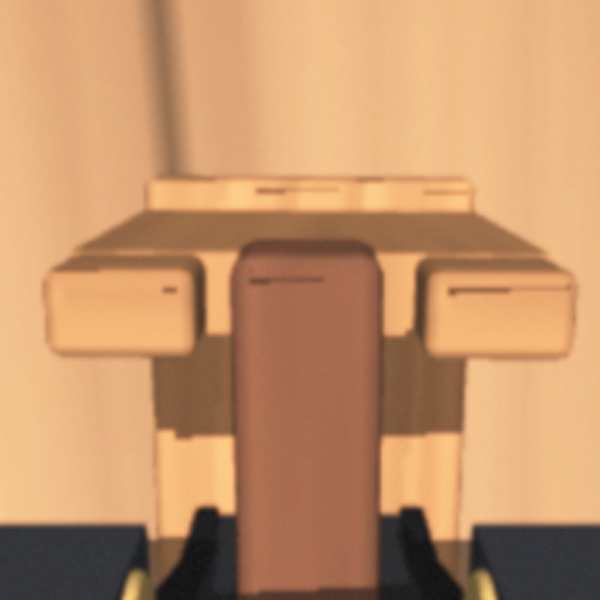

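Call:
{"fn": "arm_command", "kwargs": {
  "commands": [
    [0,[0,0,0.0005],[0,0,0]],
    [0,[0,0,0.001],[0,0,0]],
    [0,[0,0,0.001],[0,0,0]],
    [30,[0,0,0.001],[0,0,0]],
    [50,[0,0,0.001],[0,0,0]],
    [50,[0,0,0.001],[0,0,0]],
    [50,[0,0,0.001],[0,0,0]],
    [50,[0,0,0.001],[0,0,0]],
    [50,[0,0,0.001],[0,0,0]],
    [50,[0,0,0.001],[0,0,0]]
  ]
}}

```text
time: 14.98
ee_pos: [0.4358, 0.1514, 0.1452]
eef_rot: [0.726, 0.688, 0.0, 0.0]
ft_force: [-0.3, -0.8, 0.3]
width: 0.0431
```

Call:
{"fn": "arm_command", "kwargs": {
  "commands": [
    [50,[0,0,0],[0,0,0]],
    [50,[0,0,-0.005],[0,0,0]],
    [50,[0,0,-0.015],[0,0,0]],
    [50,[0,0,-0.03],[0,0,0]],
    [50,[0,0,-0.05],[0,0,0]],
    [50,[0,0,-0.075],[0,0,0]],
    [50,[0,0,-0.1],[0,0,0]],
    [50,[0,0,-0.12],[0,0,0]],
    [50,[0,0,-0.13],[0,0,0]],
    [50,[0,0,-0.13],[0,0,0]]
  ]
}}

```text
time: 15.82
ee_pos: [0.4366, 0.1519, 0.2778]
eef_rot: [0.726, 0.688, 0.002, 0.001]
ft_force: [0.7, -0.7, 0.1]
width: 0.0433
```

```bash
python3 go.py .4368 .1514 .1462 1.517; python3 - <<'E'
from h import *
c=camera("wrist"); cv2.imwrite("pics/w10.png",c["pixels"][:,:,::-1])
c=camera("side");crop(c["pixels"],250,150,400,300,4,"pics/s10.png")
c=camera("top");crop(c["pixels"],210,160,370,270,5,"pics/t10.png")
E
```

```text
t 15.82 pos [0.4366 0.1519 0.2778] yaw 1.517 F [ 0.7 -0.7  0.1] w 0.0433 j [ 0.32  0.02 -0.75  1.86  0.02  1.26 -0.49]
shift [-0.0005 -0.0003  0.1316] turn [ 0.0042 -0.0006 -0.0002]
```

View pics/w10.png

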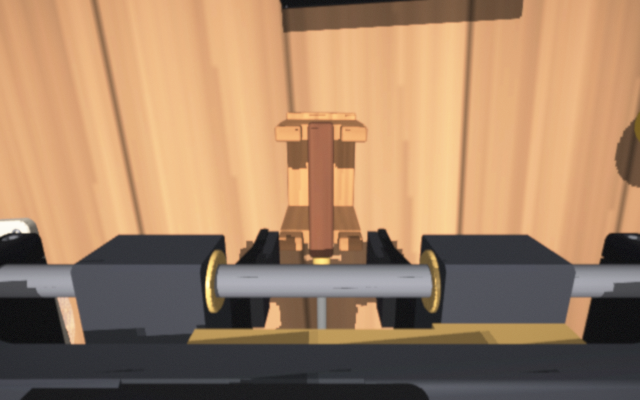

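View pics/t10.png

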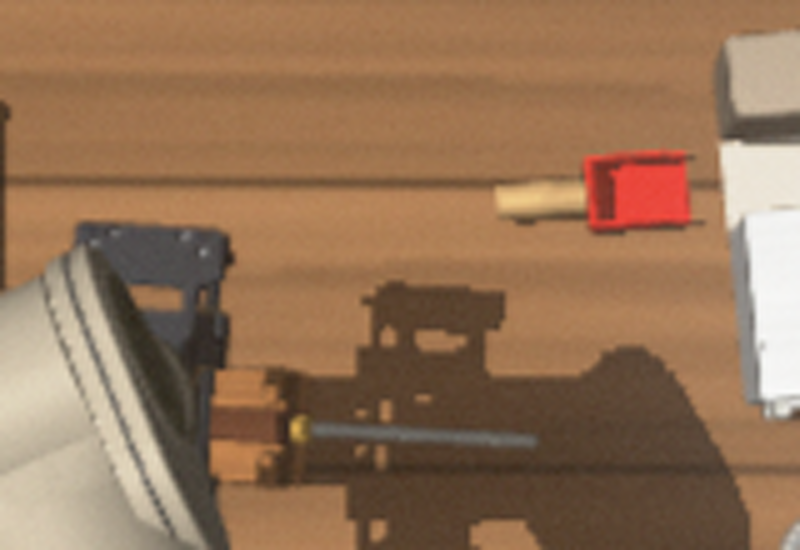

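View pics/s10.png

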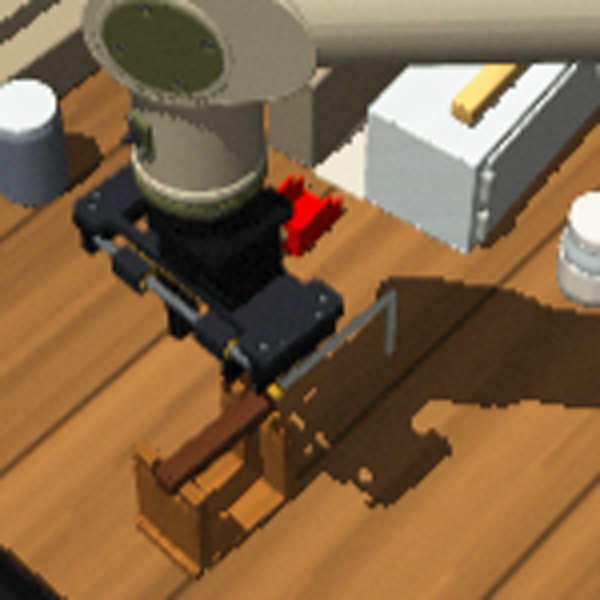

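```bash
cat > sc.py <<'E'
import io,contextlib
with contextlib.redirect_stdout(io.StringIO()):
    from fit import *
k=(210,160,5)
fit("scoop",[(T,k,585,157,(-.004,.022,.038)),(T,k,592,231,(-.004,-.022,.038)),(T,k,690,222,(.06,-.022,.01)),(T,k,497,203,(-.06,0,.028))],[.58,-.08,-1.5])
E
python3 sc.py
```

```text
scoop [ 0.5779 -0.0821 -1.4711]
[[-0.2, 0.1], [-0.2, -0.5], [0.4, 0.2], [0.0, 0.1]]
```

```bash
python3 go.py .5754 -.0572 .22 1.671
```

```text
t 16.07 pos [0.4352 0.1511 0.274 ] yaw 1.517 F [-0.1 -0.5 -0.5] w 0.0435 j [ 0.32  0.02 -0.75  1.87  0.02  1.26 -0.49]
shift [-0.2005  0.1513  0.0538] turn [-0.0021  0.0003 -0.1541]
```

Call:
{"fn": "arm_command", "kwargs": {
  "commands": [
    [50,[-0.013,0.01,0],[0,0,-0.01]],
    [50,[-0.038,0.028,0],[0,0,-0.03]],
    [50,[-0.065,0.049,0],[0,0,-0.05]],
    [50,[-0.092,0.07,0.005],[0,0,-0.07]],
    [50,[-0.12,0.09,0.015],[0,0,-0.09]],
    [50,[-0.147,0.111,0.03],[0,0,-0.11]],
    [50,[-0.172,0.13,0.042],[0,0,-0.13]],
    [50,[-0.192,0.145,0.05],[0,0,-0.147]],
    [50,[-0.2,0.151,0.054],[0,0,-0.154]],
    [50,[-0.2,0.151,0.054],[0,0,-0.154]]
  ]
}}

```text
time: 16.9
ee_pos: [0.5756, -0.0588, 0.2187]
eef_rot: [0.672, 0.741, -0.001, -0.002]
ft_force: [0.5, -0.1, 0.5]
width: 0.0431
```

Call:
{"fn": "arm_command", "kwargs": {
  "commands": [
    [50,[0,0,0],[0,0,0]],
    [50,[0,0,0.005],[0,0,0]],
    [50,[0,0,0.015],[0,0,0]],
    [50,[0,0,0.025],[0,0,0]],
    [50,[0,0,0.035],[0,0,0]],
    [50,[0,0,0.045],[0,0,0]],
    [50,[0,0,0.05],[0,0,0]],
    [50,[0,0,0.05],[0,0,0]],
    [50,[0,0,0.05],[0,0,0]],
    [50,[0,0,0.05],[0,0,0]]
  ]
}}

```text
time: 17.73
ee_pos: [0.576, -0.0564, 0.1717]
eef_rot: [0.671, 0.742, 0.0, 0.0]
ft_force: [0.3, -0.3, 0.7]
width: 0.0432
```

```bash
python3 go.py .5754 -.0572 .077 1.671; python3 - <<'E'
from h import *
from scipy.spatial.transform import Rotation as Ro
s=read_state(); R=Ro.from_quat(s["eef_rot"]).as_matrix(); p=np.array(s["ee_pos"])
c=camera("wrist"); M=np.array(c["mount"]); cv2.imwrite("pics/w11.png",c["pixels"][:,:,::-1])
for n,x,z in [("-60",-.06,.035),("-4",-.004,.035)]:
    a=-1.4711; W=np.array([.5779+np.cos(a)*x,-.0821+np.sin(a)*x,z])
    q=np.linalg.inv(M)@np.r_[R.T@(W-p),1]; print(n,c["fx"]*q[0]/q[2]+c["cx"],c["fy"]*q[1]/q[2]+c["cy"])
c=camera("top");crop(c["pixels"],270,150,390,240,6,"pics/t11.png")
E
```

```text
t 17.73 pos [ 0.576  -0.0564  0.1717] yaw 1.671 F [ 0.3 -0.3  0.7] w 0.0432 j [ 0.48  0.38 -0.56  1.71  0.22  1.11 -0.05]
shift [-0.0007 -0.0008  0.0947] turn [ 0.0007  0.0001 -0.0002]
-60 320.9010892986484 158.2420648855976
-4 320.9991071784911 237.66958321421572
```

View pics/w11.png

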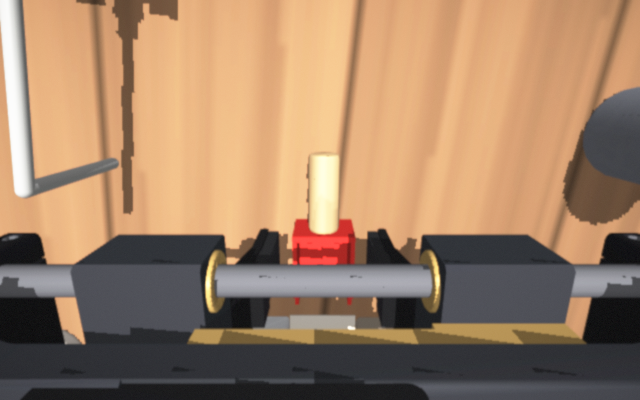

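View pics/t11.png

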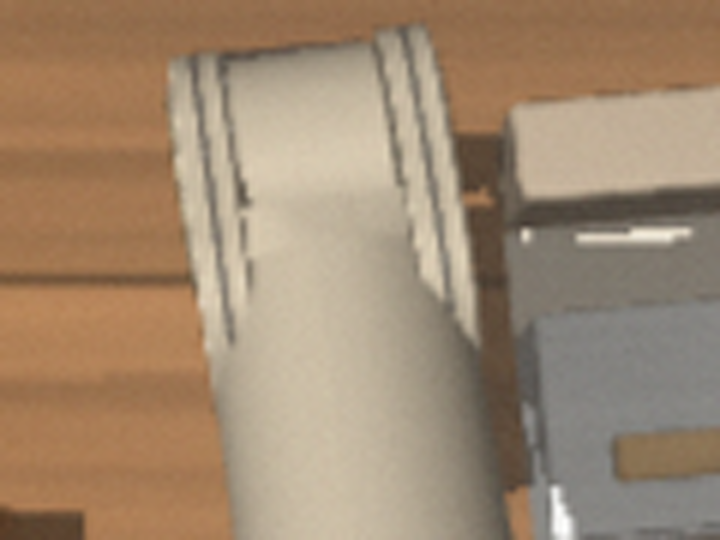

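Call:
{"fn": "arm_command", "kwargs": {
  "commands": [
    [50,[0.002,0.001,0.012],[0,0,0]],
    [50,[0.002,0.001,0.028],[0,0,0]],
    [50,[0.002,0.001,0.044],[0,0,0]],
    [50,[0.002,0.001,0.06],[0,0,0]],
    [50,[0.002,0.001,0.073],[0,0,0]],
    [50,[0.002,0.001,0.084],[0,0,0]],
    [50,[0.002,0.001,0.092],[0,0,0]],
    [50,[0.002,0.001,0.094],[0,0,0]],
    [50,[0.002,0.001,0.094],[0,0,0]],
    [30,[0.002,0.001,0.094],[0,0,0]]
  ],
  "squeeze": 40
}}

```text
time: 18.67
ee_pos: [0.5769, -0.0543, 0.0778]
eef_rot: [0.671, 0.742, 0.0, 0.0]
ft_force: [0.5, 0.8, 0.2]
width: 0.0413
```

Call:
{"fn": "arm_command", "kwargs": {
  "commands": [
    [0,[0,0,0],[0,0,0]],
    [0,[0,0,0],[0,0,0]],
    [0,[0,0,0],[0,0,0]],
    [0,[0,0,0],[0,0,0]],
    [0,[0,0,0],[0,0,0]],
    [0,[0,0,0],[0,0,0]],
    [0,[0,0,-0.005],[0,0,0]],
    [0,[0,0,-0.015],[0,0,0]],
    [0,[0,0,-0.03],[0,0,0]],
    [0,[0,0,-0.04],[0,0,0]]
  ]
}}

```text
time: 19.5
ee_pos: [0.5768, -0.0543, 0.1189]
eef_rot: [0.671, 0.742, 0.0, 0.0]
ft_force: [0.2, 0.3, -2.1]
width: 0.0212
```

```bash
python3 go.py .5754 -.0572 .25 1.671; python3 - <<'E'
from h import *
c=camera("wrist"); cv2.imwrite("pics/w12.png",c["pixels"][:,:,::-1])
c=camera("side");crop(c["pixels"],240,130,400,270,5,"pics/s12.png")
E
```

```text
t 19.5 pos [ 0.5768 -0.0543  0.1189] yaw 1.671 F [ 0.2  0.3 -2.1] w 0.0212 j [ 0.46  0.45 -0.54  1.75  0.27  1.02 -0.08]
shift [-0.0028 -0.0016 -0.1311] turn [ 0.0008  0.0001 -0.0001]
```

View pics/w12.png

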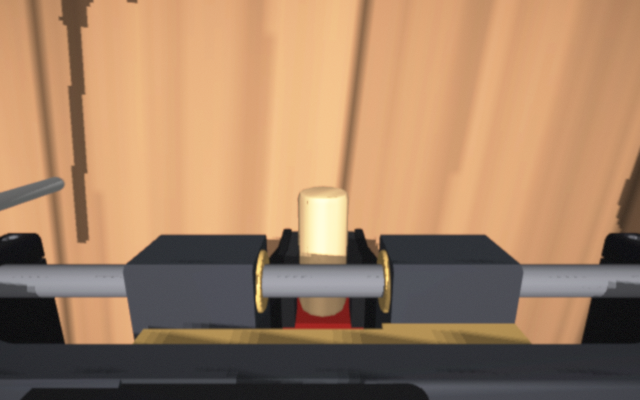

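View pics/s12.png

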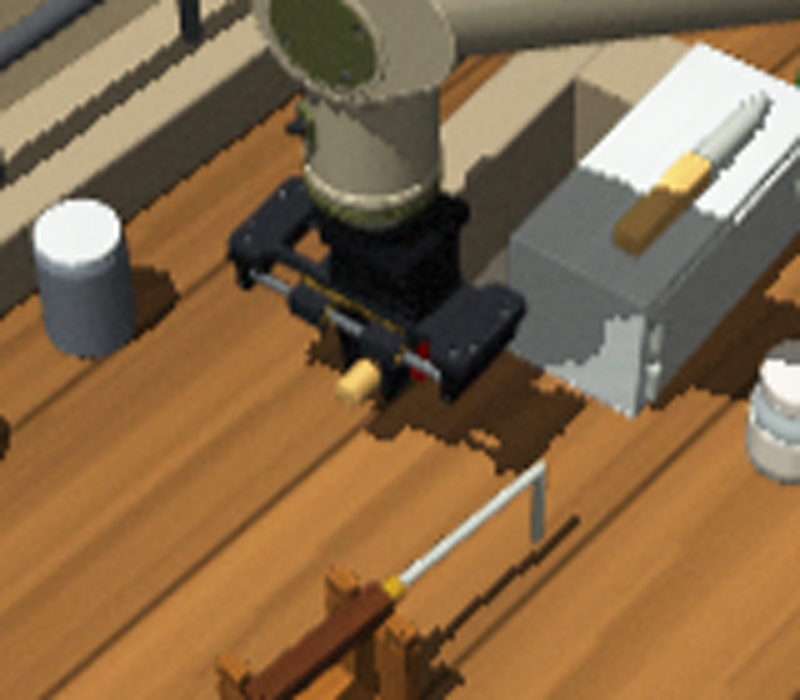

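```bash
python3 go.py .458 .35 .22 3.1416
```

```text
t 19.6 pos [ 0.5777 -0.0544  0.1195] yaw 1.671 F [ 0.4 -0.3 -1.6] w 0.0209 j [ 0.46  0.45 -0.54  1.75  0.27  1.02 -0.08]
shift [ 0.4142 -0.0784 -0.1011] turn [ 0.0021  0.0033 -1.4709]
```

Call:
{"fn": "arm_command", "kwargs": {
  "commands": [
    [0,[0,0,-0.015],[0,0,0]],
    [0,[0.004,0,-0.045],[0,0,-0.02]],
    [0,[0.015,-0.003,-0.075],[0,0,-0.08]],
    [0,[0.035,-0.006,-0.095],[0,0,-0.16]],
    [0,[0.06,-0.011,-0.1],[0,0,-0.25]],
    [0,[0.09,-0.017,-0.1],[0,0,-0.34]],
    [0,[0.12,-0.023,-0.1],[0,0,-0.43]],
    [0,[0.15,-0.028,-0.1],[0,0,-0.52]],
    [0,[0.18,-0.034,-0.1],[0,0,-0.61]],
    [0,[0.21,-0.04,-0.1],[0,0,-0.7]]
  ]
}}

```text
time: 20.43
ee_pos: [0.515, 0.1517, 0.2169]
eef_rot: [0.374, 0.927, -0.0, 0.0]
ft_force: [0.9, 0.1, -1.1]
width: 0.021
```

```bash
python3 go.py .458 .35 .22 3.1416
```

```text
t 20.43 pos [0.515  0.1517 0.2169] yaw 2.375 F [ 0.9  0.1 -1.1] w 0.021 j [ 0.32  0.29 -0.8   1.76  0.22  1.19  0.26]
shift [ 0.1786  0.1033 -0.0031] turn [-5.000e-04  1.000e-04 -7.666e-01]
```

Call:
{"fn": "arm_command", "kwargs": {
  "commands": [
    [0,[0.02,0.012,0],[0,0,-0.085]],
    [0,[0.042,0.024,0],[0,0,-0.175]],
    [0,[0.064,0.037,0],[0,0,-0.265]],
    [0,[0.086,0.05,0],[0,0,-0.355]],
    [0,[0.108,0.062,0],[0,0,-0.445]],
    [0,[0.13,0.075,0],[0,0,-0.535]],
    [0,[0.15,0.087,0],[0,0,-0.625]],
    [0,[0.166,0.096,0],[0,0,-0.7]],
    [0,[0.178,0.103,0],[0,0,-0.765]],
    [0,[0.178,0.103,0],[0,0,-0.765]]
  ]
}}

```text
time: 21.27
ee_pos: [0.4578, 0.3514, 0.2169]
eef_rot: [-0.001, 1.0, 0.001, -0.001]
ft_force: [-0.0, -0.5, -2.1]
width: 0.021
```

Call:
{"fn": "arm_command", "kwargs": {
  "commands": [
    [0,[0,0,0],[0,0,0]],
    [0,[0,0,0.005],[0,0,0]],
    [0,[0,0,0.015],[0,0,0]],
    [0,[0,0,0.025],[0,0,0]],
    [0,[0,0,0.035],[0,0,0]],
    [0,[0,0,0.045],[0,0,0]],
    [0,[0,0,0.05],[0,0,0]],
    [0,[0,0,0.05],[0,0,0]],
    [0,[0,0,0.05],[0,0,0]],
    [0,[0,0,0.05],[0,0,0]]
  ]
}}

```text
time: 22.1
ee_pos: [0.46, 0.3487, 0.1676]
eef_rot: [0.003, 1.0, 0.0, 0.0]
ft_force: [-0.6, 0.9, -1.1]
width: 0.0211
```

```bash
python3 go.py .458 .35 .085 3.1416; python3 - <<'E'
from h import *
c=camera("wrist"); cv2.imwrite("pics/w13.png",c["pixels"][:,:,::-1])
c=camera("side");crop(c["pixels"],160,200,320,360,4,"pics/s13.png")
c=camera("top");crop(c["pixels"],130,160,260,270,5,"pics/t13.png")
E
```

```text
t 22.1 pos [0.46   0.3487 0.1676] yaw 3.136 F [-0.6  0.9 -1.1] w 0.0211 j [ 0.02  0.5  -0.94  1.7   0.43  1.17  0.53]
shift [0.002  0.0012 0.0826] turn [ 0.0004  0.0004 -0.0057]
```

View pics/w13.png

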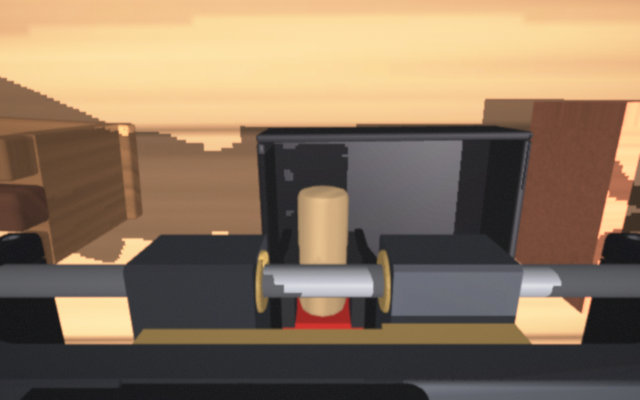

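View pics/s13.png

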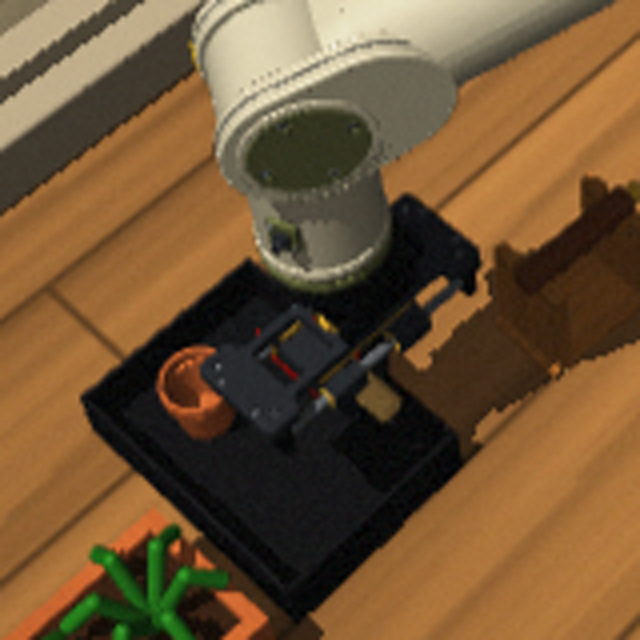

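View pics/t13.png

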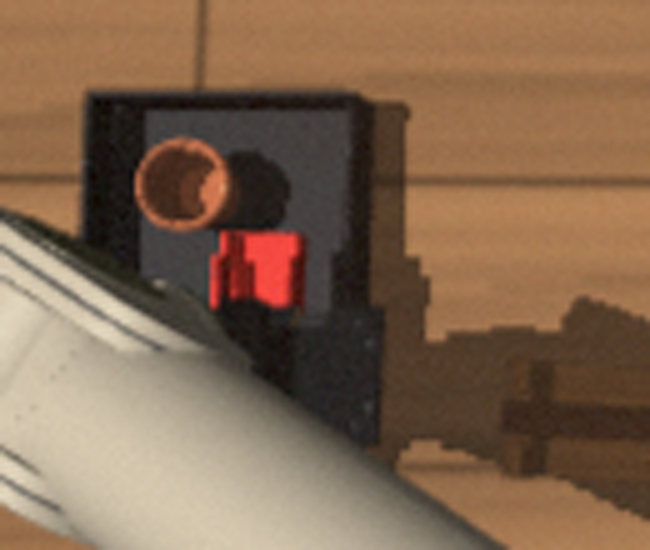

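Call:
{"fn": "arm_command", "kwargs": {
  "commands": [
    [0,[0,0,0.01],[0,0,0]],
    [0,[0,0,0.022],[0,0,0]],
    [0,[0,0,0.034],[0,0,0]],
    [0,[0,0,0.046],[0,0,0]],
    [0,[0,0,0.056],[0,0,0]],
    [0,[0,0,0.064],[0,0,0]],
    [0,[0,0,0.071],[0,0,0]],
    [0,[0,0,0.077],[0,0,0]],
    [0,[0,0,0.08],[0,0,0]],
    [0,[0,0,0.08],[0,0,0]]
  ]
}}

```text
time: 23.08
ee_pos: [0.4597, 0.3484, 0.0866]
eef_rot: [0.003, 1.0, -0.0, -0.0]
ft_force: [0.1, 0.3, -0.7]
width: 0.0208
```

Call:
{"fn": "arm_command", "kwargs": {
  "commands": [
    [0,[0,0,0],[0,0,0]],
    [0,[0,0,0.001],[0,0,0]],
    [0,[0,0,0.002],[0,0,0]],
    [0,[0,0,0.003],[0,0,0]],
    [0,[0,0,0.004],[0,0,0]],
    [0,[0,0,0.004],[0,0,0]],
    [0,[0,0,0.004],[0,0,0]],
    [0,[0,0,0.004],[0,0,0]],
    [0,[0,0,0.004],[0,0,0]],
    [0,[0,0,0.004],[0,0,0]]
  ]
}}

```text
time: 23.92
ee_pos: [0.4599, 0.3485, 0.0833]
eef_rot: [0.003, 1.0, -0.0, 0.0]
ft_force: [0.6, -0.9, -0.9]
width: 0.0212
```

Call:
{"fn": "arm_command", "kwargs": {
  "commands": [
    [28,[0,0,0],[0,0,0]],
    [30,[0,0,0],[0,0,0]],
    [36,[0,0,0],[0,0,0]],
    [38,[0,0,0],[0,0,0]],
    [38,[0,0,0],[0,0,0]],
    [38,[0,0,0],[0,0,0]],
    [38,[0,0,0],[0,0,0]],
    [38,[0,0,0],[0,0,0]],
    [38,[0,0,0],[0,0,0]],
    [38,[0,0,0],[0,0,0]]
  ]
}}

```text
time: 24.75
ee_pos: [0.4599, 0.3485, 0.0832]
eef_rot: [0.003, 1.0, -0.0, 0.0]
ft_force: [-0.7, -0.6, 0.1]
width: 0.033
```

Call:
{"fn": "arm_command", "kwargs": {
  "commands": [
    [38,[0,0,-0.004],[0,0,0]],
    [38,[0,0,-0.014],[0,0,0]],
    [38,[0,0,-0.028],[0,0,0]],
    [38,[0,0,-0.045],[0,0,0]],
    [38,[0,0,-0.065],[0,0,0]],
    [38,[0,0,-0.09],[0,0,0]],
    [38,[0,0,-0.12],[0,0,0]],
    [38,[0,0,-0.15],[0,0,0]],
    [38,[0,0,-0.17],[0,0,0]],
    [38,[0,0,-0.18],[0,0,0]]
  ]
}}

```text
time: 25.58
ee_pos: [0.4601, 0.3495, 0.2677]
eef_rot: [0.003, 1.0, 0.001, 0.002]
ft_force: [0.1, -0.1, 0.3]
width: 0.033
```

```bash
python3 go.py .48 -.15 .35 2.5; python3 - <<'E'
from h import *
c=camera("wrist"); cv2.imwrite("pics/w14.png",c["pixels"][:,:,::-1])
c=camera("side");crop(c["pixels"],160,200,320,360,4,"pics/s14.png")
c=camera("top");crop(c["pixels"],130,160,260,270,5,"pics/t14.png")
E
```

```text
t 25.58 pos [0.4601 0.3495 0.2677] yaw 3.136 F [ 0.1 -0.1  0.3] w 0.033 j [ 0.06  0.4  -0.99  1.59  0.35  1.33  0.59]
shift [-0.0229 -0.4992 -0.0835] turn [0.0038 0.0032 0.6363]
```

View pics/w14.png

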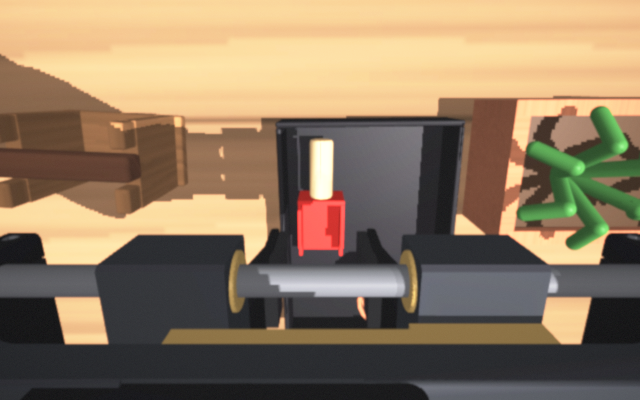

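View pics/s14.png

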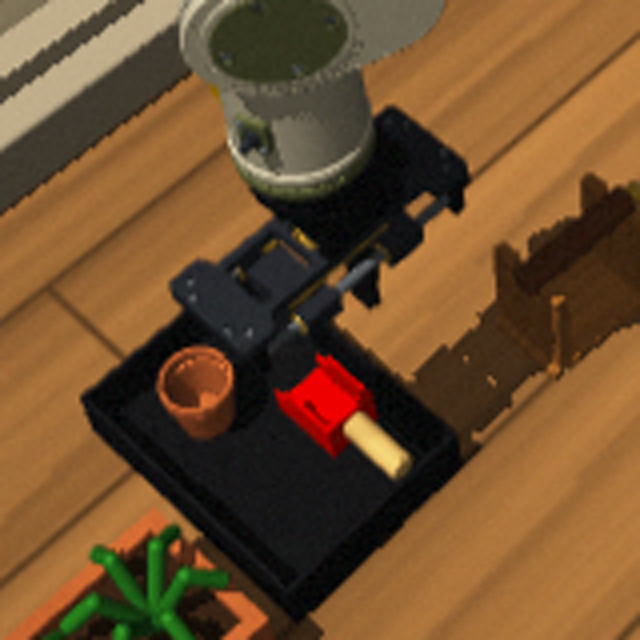

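View pics/t14.png

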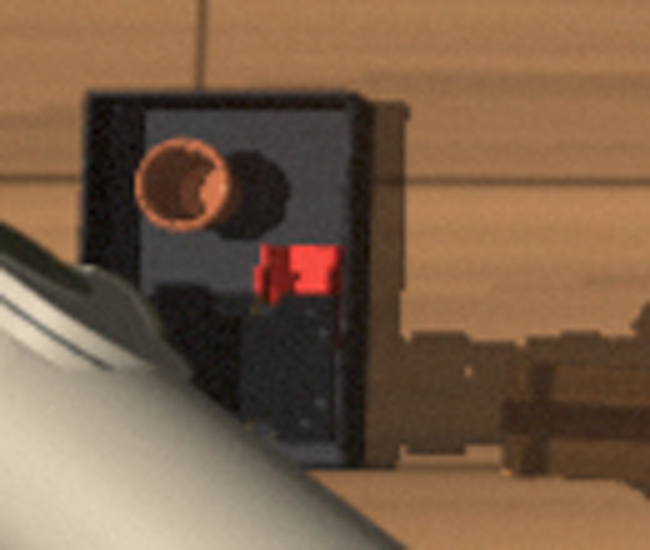

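Call:
{"fn": "arm_command", "kwargs": {
  "commands": [
    [38,[0,-0.01,-0.02],[0,0,0.05]],
    [38,[0,-0.03,-0.05],[0,0,0.1]],
    [38,[-0.01,-0.06,-0.08],[0,0,0.15]],
    [38,[-0.02,-0.095,-0.08],[0,0,0.2]],
    [38,[-0.03,-0.13,-0.08],[0,0,0.25]],
    [38,[-0.04,-0.165,-0.08],[0,0,0.3]],
    [38,[-0.05,-0.2,-0.08],[0,0,0.35]],
    [38,[-0.06,-0.235,-0.08],[0,0,0.4]],
    [38,[-0.06,-0.27,-0.08],[0,0,0.45]],
    [38,[-0.06,-0.3,-0.08],[0,0,0.5]]
  ]
}}

```text
time: 26.57
ee_pos: [0.5178, 0.045, 0.3413]
eef_rot: [0.252, 0.968, -0.0, -0.001]
ft_force: [0.8, -0.7, -2.0]
width: 0.033
```

```bash
python3 go.py .48 -.2 .35 2.0
```

```text
t 26.57 pos [0.5178 0.045  0.3413] yaw 2.631 F [ 0.8 -0.7 -2. ] w 0.033 j [ 0.57  0.15 -0.82  1.62  0.11  1.42  0.8 ]
shift [-0.0867 -0.2323 -0.0086] turn [-0.0021 -0.002   0.6314]
```

Call:
{"fn": "arm_command", "kwargs": {
  "commands": [
    [38,[-0.01,-0.028,0],[0,0,0.07]],
    [38,[-0.02,-0.056,0],[0,0,0.14]],
    [38,[-0.03,-0.084,0],[0,0,0.21]],
    [38,[-0.04,-0.112,0],[0,0,0.28]],
    [38,[-0.052,-0.14,0],[0,0,0.35]],
    [38,[-0.063,-0.168,0],[0,0,0.42]],
    [38,[-0.074,-0.196,0],[0,0,0.49]],
    [38,[-0.082,-0.22,0],[0,0,0.56]],
    [38,[-0.086,-0.232,0],[0,0,0.63]],
    [38,[-0.086,-0.232,0],[0,0,0.63]]
  ]
}}

```text
time: 27.4
ee_pos: [0.4795, -0.2002, 0.3417]
eef_rot: [0.542, 0.84, -0.0, -0.001]
ft_force: [1.2, 0.7, -0.3]
width: 0.0332
```

```bash
python3 - <<'E'
from h import *
c=camera("top");cv2.imwrite("pics/t15f.png",c["pixels"][:,:,::-1]);crop(c["pixels"],140,170,340,260,4,"pics/t15.png")
c=camera("side");crop(c["pixels"],170,200,370,350,4,"pics/s15.png")
E
```

```text
(no output)
```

View pics/t15.png

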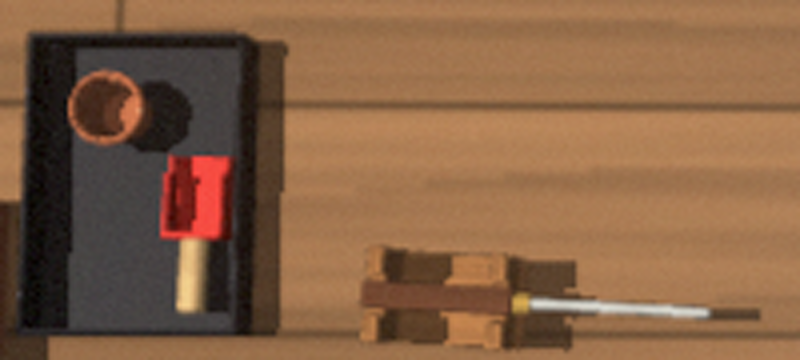

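View pics/s15.png

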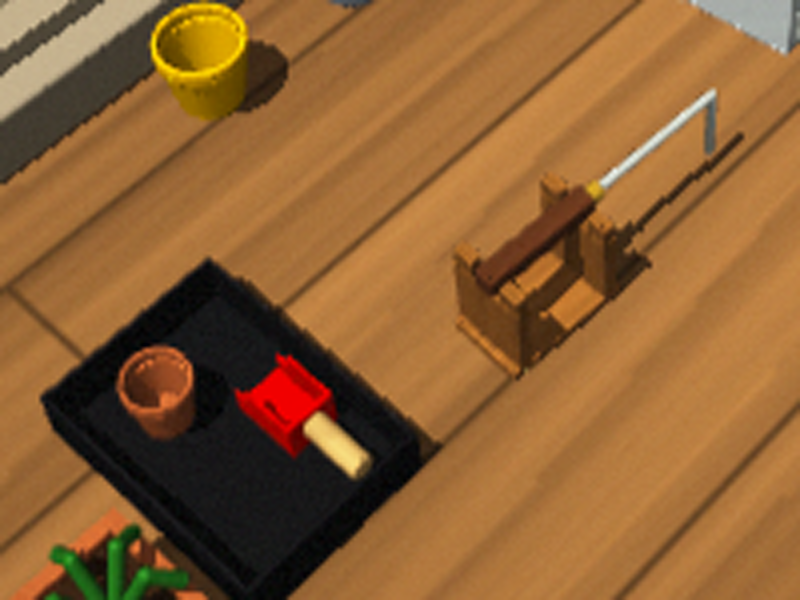

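View pics/t15f.png

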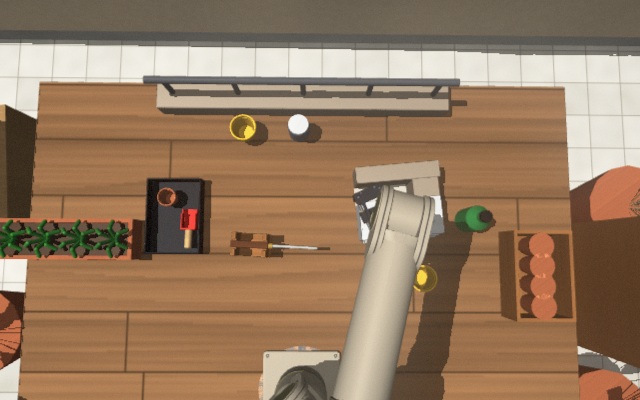

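The scoop lies flat in the tray at about (188,222). The rod is in both rack slots with its hook down, and the bystanders I can see haven't moved. I'm handing the job in.

```bash
python3 -c "
from bench import *
s=read_state();print(s['time'],s['ft_force'])
print(close_job())"
```

```text
27.5 [ 0.61584168  0.67246051 -0.28959567]
the job is handed in; nothing more can be done
None
```

I hooked the scoop from inside its bowl, drew it out of the gap, hung the rod back in its rack, and laid the scoop in the tray. I handed the job in at 27.5 s; no verdict is reported.

- **Drawing out:** By my fit, the scoop's middle ended about 80 mm outside the mouth. The gripper only took hold of it after that.
- **Rod:** The wrist picture showed the handle centred in the slots as I set it down. The last top and side pictures show it seated in both slots, hook down on the +x side.
- **Scoop:** The same pictures show it flat and right way up in the tray. The handle points towards the robot, clear of the small pot. I did not measure its height or tilt; I judged that by eye.
- **Bystanders:** In the last pictures the pots, grey can, bottle and small pot look where they stood. The arm hid the jar and the dibber there, and I saw both in place only in earlier pictures.
- **One mismatch:** Before gripping the scoop, the wrist camera put its handle 2–3 mm from my top-view fit. I moved the grasp by 1–2 mm towards the wrist reading.

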